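# Swap-out of a rover's clipped tube battery

## Task

The rover is getting a longer tube battery: pull the old one up out of its two spring clips on the deck and lay it gently down flat in the shallow tray. Then slide the empty clip bracket along its slots until its pointer stands at the scribed line on the deck, and only then fold the bracket's clamp lever down flat to lock it. Leave the other things on the bench where they are.

Things in the scene. Friction and masses are not known exactly. Their poses are not given: they have to be found in the camera images.
- deck: Rover deck, fixed: an aluminium plate 130 (x) x 300 (y) x 8 mm on two aluminium rails, plate top 28 mm above the bench. Origin on the bench under its centre; y axis along the long side, x across and roughly away from the robot (yaw within 0.25 rad). The battery lies along y above x = 0, in two clips.
- fixed_clip (a point): Battery-axis point in the fixed clip (deck y = -90 mm, 58 mm above the bench). Both clips are steel C-springs 12 mm wide along y, up to 46 mm across x, reaching 18 mm above the battery's axis, open at the top. Their sprung jaws resist an upward pull (up to about 18 N for both together, in the first 3 to 6 mm), then give way; it is free after 25 mm. The other clip rides on the bracket, at deck y = +30 to +38 mm at the start.
- cell_center (a point): Centre of the tube battery: a loose grey cylinder with steel end caps, 30 mm diameter, 160 mm long, about 0.22 kg. This frame's y axis is the cylinder's axis. In the clips the centre is 58 mm above the bench, 30 mm over the deck plate; the middle 70 mm of its length is free on all sides.
- tray: The shallow black plastic tray, fixed, 230 (x) x 150 (y) mm outside, 28 mm high, walls and floor 4 to 5 mm thick, open on top. Origin at the centre of its underside on the bench. It stands left or right of the deck; on the other side stands a fixed cardboard carton, 50 mm high with dividers, which is not the tray.
- pointer (a point): Tip of the steel pointer on the far (+x) edge of the sliding bracket: a dark steel foot 36 mm wide (along y), 8 mm thick, on the deck plate, carrying the second clip. It slides only along the deck's y axis, from its start towards +y, against about 4 N of friction, 105 mm at most, and stays where it is left.
- mark (a point): Near end of the scribed dark line (22 mm long along the deck's x, 3 mm wide) on the deck plate: the pointer must come to the same y as this point in the deck's frame. It lies 35 to 85 mm towards deck +y from the pointer's start. This frame's axes are parallel to the deck's.
- lever_hinge (a point): Pivot of the clamp lever, on the bracket, 55 mm to the robot's side (deck -x) of the battery's axis, 48 mm above the bench. The pivot's axis is parallel to the deck's y.
- lever_grip (a point): Point on the clamp lever 35 mm from its pivot. The lever is a black bar 10 mm wide along deck y, 8 mm thick and 45 mm long from the pivot. It stands upright when loose, and can also be used to pull the bracket along.
- lever (a joint): Clamp lever angle in rad: 0 upright (loose), growing as it folds towards the robot (deck -x), 1.5 lying flat (locked). It is stiff (about 2 N at the tip) and stays where it is put.
- screwdriver: Screwdriver lying beyond the deck. Leave alone.
- wrench: Small steel wrench lying between robot and deck. Leave alone.
- wheel: Rubber rover wheel lying flat, 96 mm diameter, 40 mm high, origin under its centre. Leave alone.
- motor: Square stepper motor 42 mm wide, 64 mm high with its shaft, origin under its centre. Leave alone.
- jar: Small clear jar, 50 mm diameter, 60 mm high, origin under its centre. Leave alone.
- gearbox: Grey gearbox block 60 x 40 mm, 47 mm high, origin under its centre. Leave alone.
- offcut: Piece of 20 mm aluminium extrusion, 90 mm long along its y, origin under its centre. Leave alone.
Things that resemble listed ones, but are neither listed nor needed, are in the scene too. Of the things like the part that bears cell_center, leave any that is pink; of the rest the larger one is meant.

How it is judged:
On the way, in this order (a step that is already met when the one before it is completed fails the run):
1. the battery is pulled clear of both clips (z of cell_center in the frame of deck above 0.09 m), for 0.1 s.
2. the battery lies in the shallow tray, let go (x of cell_center in the frame of tray between -0.11 and 0.11 m and y of cell_center in the frame of tray between -0.07 and 0.07 m and z of cell_center in the frame of tray between 0 and 0.026 m and contact force between the fingers and cell below 0.2 N and linear speed of cell below 0.03 m/s), for 0.2 s.
3. the bracket's pointer stands at the line, within 4 mm, with the lever not yet folded down (y of pointer in the frame of mark between -0.004 and 0.004 m and value of joint lever below 0.9 rad), for 0.2 s.
At the end, for the whole second after the job is handed in: The battery lies flat and still in the shallow tray, let go; the bracket's pointer is within 4 mm of the scribed line along the deck; the clamp lever is folded down past 1.25 rad (all of step 2 and y of pointer in the frame of mark between -0.004 and 0.004 m and value of joint lever above 1.25 rad); the robot touches nothing.
It fails at once if the battery is dropped or thrown (moves faster than 0.75 m/s while the gripper is not touching it) (linear speed of cell above 0.75 m/s and contact force between the fingers and cell below 0.05 N).
It fails at once if one of the other things on the bench is moved by more than 30 mm (distance of any of screwdriver, wrench, wheel, motor, jar, gearbox, offcut from where it was at the start of the episode above 0.03 m).
It also fails if it takes over 61 s, if anything falls off the work surface, if the arm or the gripper's body presses on something with over 40 N, if the wrist force passes 120 N, or if a joint passes its speed limit or range.

## Robot

A 6-joint arm with a two-finger parallel gripper is mounted at the origin on the work surface. World frame = base frame: x ahead of the robot, y to its left, z up, the work surface at z = 0. Lengths are in m, angles in rad, forces in N, time in s.
With the tool pointing down it reaches from about 0.3 to 0.775 m from the base axis. Payload 14.6 kg.
Tool frame: the origin (TCP) lies on the centre line of the jaws, within the pads' length; the fingertips stand 8 mm ahead of it and the grasp point (between the pads) lies 11 mm behind it; z points along the fingers, y is the direction in which the jaws open and shut (so a half turn about z gives the same grasp; the last joint's range is limited). The gripper opens to 94 mm and grips with 3 to 60 N. Pads are 16 mm wide; open, the fingers measure 119 mm over their backs; the gripper's body (75 mm by 177 mm) begins 78 mm behind the grasp point.
Start: joints at [1.104, 0.3, 1.521, -0, 1.321, -0.067], TCP at [0.214, 0.507, 0.186] pointing down, gripper open.
Joint ranges: [-3.03, 3.03], [-0.79, 2.21], [0.23, 2.52], [-1.04, 4.18], [0, 3.07], [-2.55, 2.55]. Speed limits (rad/s): [2.22, 2.22, 2.57, 3.14, 3.14, 3.14].

## Interface

Orientations are given as a 3x3 rotation matrix whose columns are the frame's x, y, z axes.
In Python, from bench import ctrl, imaging gives the robot as it stands.
- The arm moves only by the tool play_rows, never from a script. Its argument "series" is a list of rows, each a list of 2 entries, a list of its own where there are three numbers: the shift along the world's x, y, z in cm, then the turn, a rotation vector about the world's x, y, z in rad. In form: [[[dx, dy, dz], [wx, wy, wz]], ...]. A call has exactly 8 rows; each row is the pose to reach, as a shift and turn from the pose measured when the call began; what a row does not reach only later rows make up. A row lasts 1/12 s, in which the tool goes at most 41.7 mm and 7.16 degrees, less where a joint would pass 70% of its speed; a pose out of reach is approached as far as the arm can. A call with a gripper value outside its range is refused whole. "claw" is the finger opening in cm, from 0 to 9.4, set as the call begins (left out, the last holds). The fingers move at their own pace and stop on an object; "newtons" is the grip in N (left out, the last holds). Time passes only in rows, so rows that repeat a pose let the fingers close, or fill a call up. It gives the time, the measured TCP pose, the force and the opening at its end, in the units of the state.
- ctrl.sense(): the state, without advancing time (a new reading comes with each control period).
- imaging.grab_frame(name): name is "side" or "top"; returns the picture (480x640x3 uint8, red, green, blue); there is no depth.
- imaging.calibration(name): a dict with "fovy" (degrees; the focal length in pixels is half the picture's height over the tangent of half this angle, whatever the lens; pixels are square), "cx", "cy" (the principal point, pixels), "extrinsics" (4x4, takes a point from camera to world coordinates). Camera axes: x right, y up, looking along -z (the intrinsics and any distortion apply to the point x, -y, -z); pixel columns grow to the right and rows downward; lengths in m; the calibration is good to about 2 mm. A picture is of the moment at which its call begins. calibration takes no time and is no camera call.
- ctrl.close_job(): hands the job in, once; it reports no verdict.
The state is a dict: "clock": time; "joint_positions": joint angles; "qvel": joint speeds; "joint_efforts": joint torques, N m; "eef_pos": TCP position; "eef_rot": TCP orientation; "wrist_force": force on the tool from outside, world axes, zero at the start; "torque": the same for the moment, N m; "grip_width": finger opening in m.
Only numpy, scipy, OpenCV 4.12 (cv2) and the standard library are available. Lean on these libraries where they do the work, as an engineer would, in place of code of your own. Each camera call takes 0.05 s, during which the arm holds its last target.

## Working session

There is one attempt and no reset: what is moved stays moved. The work goes in short steps, Python scripts to look and compute and a tool call to move; the robot and the scene stay as the last step left them, time stands still between calls to the robot, and variables do not carry over. Pictures are saved under pics/ and viewed, and the job is handed in when it is done.

Besides the shell and the picture viewer there is one more tool, called after "Call:" as a command line: name --argument value ..., lists and objects as JSON in quotes. play_rows: Moves the arm, as the interface text tells. Its arguments: {"type":"object","properties":{"series":{"type":"array","items":{"type":"array"}},"claw":{"type":"number"},"newtons":{"type":"number"}},"required":["series"]}

```bash
ls; mkdir -p pics
python3 - <<'E'
from bench import ctrl, imaging
import cv2, numpy as np
for n in ("side","top"):
    im=imaging.grab_frame(n); cv2.imwrite(f"pics/{n}0.png",im[:,:,::-1])
    c=imaging.calibration(n); print(n,{k:(np.round(v,4).tolist() if k=="extrinsics" else v) for k,v in c.items()})
print(ctrl.sense())
E
```

```text
pics
side {'fovy': 50.42717620770142, 'cx': 330.6418656117202, 'cy': 248.06796662500233, 'extrinsics': [[0.9965, 0.0397, -0.0735, 0.4099], [-0.0826, 0.602, -0.7943, -0.8549], [0.0126, 0.7975, 0.6031, 0.7274], [0.0, 0.0, 0.0, 1.0]]}
top {'fovy': 51.125684041960334, 'cx': 313.8937905825323, 'cy': 239.89634607899657, 'extrinsics': [[-0.0067, 0.9767, -0.2143, 0.2517], [-1.0, -0.0052, 0.0075, 0.011], [0.0062, 0.2144, 0.9767, 1.2184], [0.0, 0.0, 0.0, 1.0]]}
{'clock': 0.1, 'joint_positions': array([ 1.10437073e+00,  3.00416114e-01,  1.52149597e+00,  1.45181808e-05,
        1.32066669e+00, -6.65913772e-02]), 'qvel': array([-0.0011077 , -0.00309232, -0.0009268 ,  0.00070047, -0.0016569 ,
       -0.00023027]), 'joint_efforts': array([ 6.29359620e-04, -5.32636464e+01, -3.53290057e+01,  7.09445472e-02,
        2.34476494e-02, -7.98123688e-05]), 'eef_pos': array([0.21398403, 0.50640954, 0.18525249]), 'eef_rot': array([[-9.21124118e-01,  3.89268738e-01, -4.56021525e-04],
       [ 3.89268997e-01,  9.21123707e-01, -8.74464201e-04],
       [ 7.96506614e-05, -9.83005108e-04, -9.99999514e-01]]), 'wrist_force': array([ 0.15483568,  0.43183166, -0.84512875]), 'torque': array([ 0.00272385, -0.00511143,  0.01954845]), 'grip_width': 0.09390682049465411}
```

View pics/side0.png

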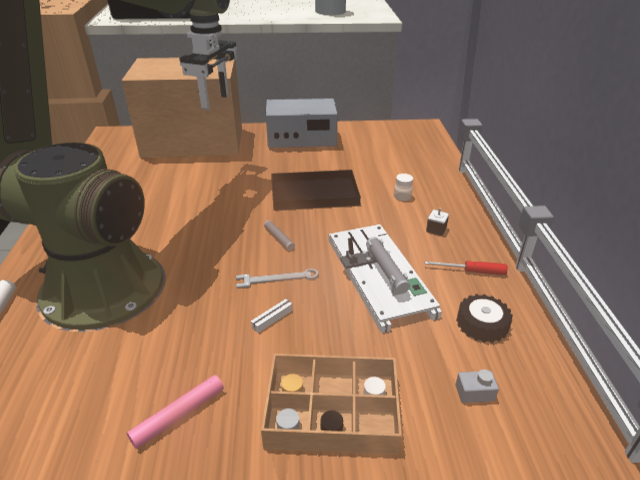

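View pics/top0.png

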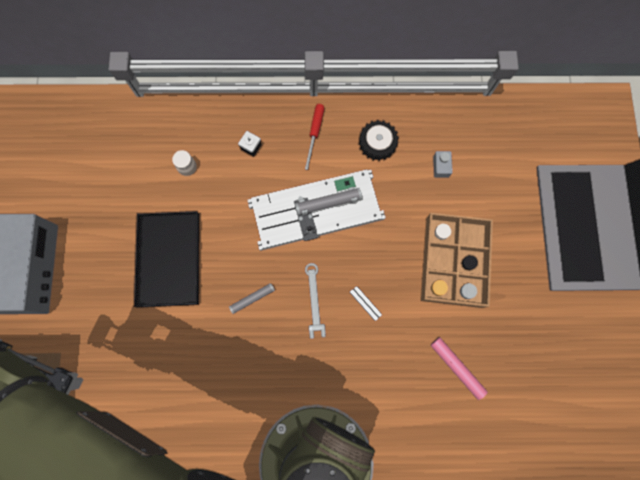

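Cell-like candidates in side/top pixels:
- Grey tube in the clips: (388,265)/(328,203).
- Small grey tube: (279,235)/(252,298).
- Pink tube: (177,410)/(459,368).

I choose the larger grey one, in the clips. The tray is the black one at (315,190)/(167,258). Next is a close crop to check the choice.

```bash
cat > h.py <<'E'
import cv2, numpy as np
from bench import imaging
def cam(n):
    c=imaging.calibration(n); f=240/np.tan(np.radians(c["fovy"]/2)); return f,c["cx"],c["cy"],np.array(c["extrinsics"])
def ray(n,p):
    f,cx,cy,E=cam(n); d=E[:3,:3]@np.array([(p[0]-cx)/f,-(p[1]-cy)/f,-1]); return E[:3,3],d/np.linalg.norm(d)
def onz(n,p,z):
    o,d=ray(n,p); return o+d*(z-o[2])/d[2]
def tri(ps,pt):
    (a,d),(b,e)=ray("side",ps),ray("top",pt)
    s=np.linalg.lstsq(np.c_[d,-e],b-a,rcond=None)[0]; P,Q=a+s[0]*d,b+s[1]*e
    return (P+Q)/2,np.linalg.norm(P-Q)
def proj(n,P):
    f,cx,cy,E=cam(n); q=E[:3,:3].T@(np.asarray(P)-E[:3,3]); return np.array([cx-f*q[0]/q[2],cy+f*q[1]/q[2]])
E
python3 - <<'E'
import cv2
s=cv2.imread("pics/side0.png"); t=cv2.imread("pics/top0.png")
cv2.imwrite("pics/sc0.png",cv2.resize(s[215:335,320:450],None,fx=5,fy=5,interpolation=cv2.INTER_CUBIC)[:600])
cv2.imwrite("pics/tc0.png",cv2.resize(t[160:260,240:395],None,fx=5,fy=5,interpolation=cv2.INTER_CUBIC))
E
```

```text
(no output)
```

View pics/sc0.png

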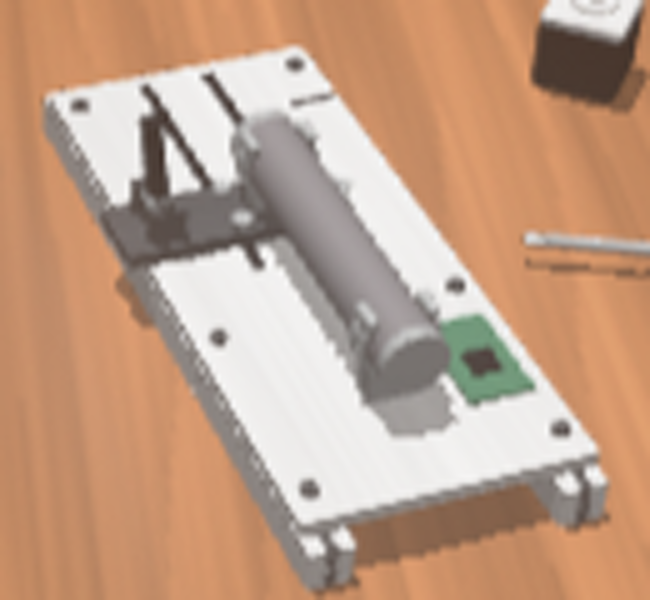

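View pics/tc0.png

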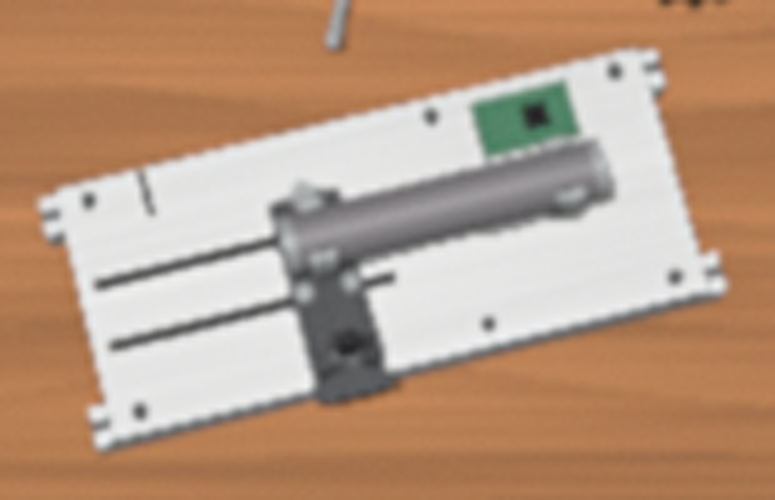

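Run:
```python
from h import *
T=lambda x,y:(240+x/5-.4,160+y/5-.4); S=lambda x,y:(320+x/5-.4,215+y/5-.4)
pairs={"FL":(S(295,64),T(89,201)),"NL":(S(80,105),T(140,411)),"NR":(S(310,489),T(675,277)),"FR":(S(561,428),T(615,71)),
"markfar":(S(333,96),T(140,172)),"marknear":(S(292,103),T(151,212)),"ic":(S(482,361),T(537,115))}
P={}
for k,(a,b) in pairs.items():
    p,e=tri(a,b); P[k]=p; print(k,p.round(4),round(e,4),onz("side",a,.028).round(4),onz("top",b,.028).round(4))
# auto mark/battery mask
t=cv2.imread("pics/top0.png"); s=cv2.imread("pics/side0.png")
hs=cv2.cvtColor(t,cv2.COLOR_BGR2HSV)
# fit deck frame from screws (top) 
c=np.mean([onz("top",pairs[k][1],.028) for k in("FL","NL","NR","FR")],0)
cs=np.mean([onz("side",pairs[k][0],.028) for k in("FL","NL","NR","FR")],0)
print("centre",c,cs)
for v in(0,1):
    o=lambda k:onz("side top".split()[v],pairs[k][v],.028)
    y=(o("FL")-o("FR"))+(o("NL")-o("NR")); print("yaw",np.arctan2(-y[0],y[1]), np.linalg.norm(y)/2)
```

```text
FL [0.6163 0.1409 0.0275] 0.002 [0.6172 0.1407 0.028 ] [0.6151 0.1408 0.028 ]
NL [0.5099 0.1144 0.0273] 0.0019 [0.5108 0.1137 0.028 ] [0.5088 0.1143 0.028 ]
NR [ 0.5762 -0.1478  0.0273] 0.0024 [ 0.5772 -0.1481  0.028 ] [ 0.5748 -0.1477  0.028 ]
FR [ 0.6826 -0.1211  0.0282] 0.002 [ 0.6838 -0.1206  0.028 ] [ 0.6816 -0.1211  0.028 ]
markfar [0.6312 0.1161 0.0258] 0.001 [0.631  0.1132 0.028 ] [0.6299 0.1158 0.028 ]
marknear [0.6104 0.1103 0.0268] 0.0014 [0.6107 0.1088 0.028 ] [0.6093 0.1101 0.028 ]
ic [ 0.6589 -0.0814  0.0305] 0.0019 [ 0.6608 -0.0783  0.028 ] [ 0.6587 -0.0816  0.028 ]
centre [ 0.59507191 -0.00341945  0.028     ] [ 0.59726459 -0.00356616  0.028     ]
yaw 0.249114158935815 0.2698900292675422
yaw 0.24775883406606192 0.27018714244058606
```

```bash
cat >> h.py <<'E'
DC=np.array([.5962,-.0035]); YAW=.2484
R2=np.array([[np.cos(YAW),-np.sin(YAW)],[np.sin(YAW),np.cos(YAW)]])
def deck(p): return np.r_[R2.T@(np.asarray(p)[:2]-DC),p[2]]
def undeck(p): return np.r_[R2@np.asarray(p)[:2]+DC,p[2]]
E
python3 - <<'E'
from h import *
t=cv2.imread("pics/top0.png"); s=cv2.imread("pics/side0.png")
# tray: dark mask
for n,im,box in(("top",t,(120,200,215,320)),("side",s,(260,160,370,215))):
    x0,y0,x1,y1=box; g=cv2.cvtColor(im,cv2.COLOR_BGR2HSV)[y0:y1,x0:x1]
    m=((g[...,2]<75)&~((g[...,1]>130)&(g[...,2]>60))).astype(np.uint8)
    c=max(cv2.findContours(m,cv2.RETR_EXTERNAL,cv2.CHAIN_APPROX_NONE)[0],key=cv2.contourArea)
    print(n,cv2.minAreaRect(c),cv2.contourArea(c))
    ap=cv2.approxPolyDP(c,4,True)[:,0]+[x0,y0]; print(ap.tolist(),[onz(n,p,.028).round(3)[:2].tolist() for p in ap])
cv2.imwrite("pics/tray0.png",np.hstack([cv2.resize(s[160:215,260:370],None,fx=4,fy=4,interpolation=cv2.INTER_CUBIC),cv2.resize(t[200:320,120:210],None,fx=4,fy=4,interpolation=cv2.INTER_CUBIC)[:220]]))
# cell end centres / edges; mark in deck
T=lambda x,y:(240+x/5-.4,160+y/5-.4); S=lambda x,y:(320+x/5-.4,215+y/5-.4)
for k,(a,b) in {"mnear":(S(292,103),T(151,212)),"mfar":(S(333,96),T(140,172))}.items(): print(k,deck(tri(a,b)[0]).round(4))
for nm,a in(("side end face ctr",S(415,362)),): print(nm,deck(onz("side",a,.058)).round(4))
for nm,a in(("top right end",T(610,170)),("top left end",T(287,243))): print(nm,deck(onz("top",a,.058)).round(4))
E
```

```text
top ((46.5, 59.5), (95.0, 65.0), 90.0) 5821.5
[[197, 212], [137, 214], [134, 306], [198, 303]] [[0.585, 0.288], [0.58, 0.435], [0.356, 0.427], [0.362, 0.277]]
side ((63.20475769042969, 28.799774169921875), (35.00794982910156, 70.91963958740234), 87.27368927001953) 1767.0
[[359, 204], [351, 170], [287, 174], [308, 190], [315, 206]] [[0.583, 0.249], [0.584, 0.431], [0.401, 0.418], [0.456, 0.327], [0.47, 0.246]]
mnear [0.0417 0.1068 0.0268]
mfar [0.0633 0.1073 0.0258]
side end face ctr [-0.     -0.1103  0.058 ]
top right end [-0.0038 -0.113   0.058 ]
top left end [-0.0001  0.0472  0.058 ]
```

View pics/tray0.png

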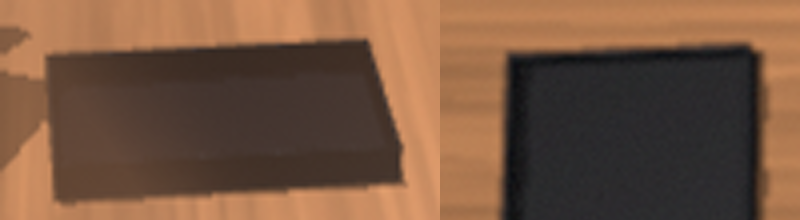

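```bash
python3 - <<'E'
from h import *
A=lambda x,y:(260+x/4-.4,160+y/4-.4)
B=lambda x,y:(120+(x-440)/4-.4,200+y/4-.4)
for nm,a,b in(("far-left(+x+y)",A(367,41),None),("x",A(47,56),B(508,55))): pass
print("side far rim -x", onz("side",A(47,56),.028)," far rim +x",onz("side",A(367,41),.028)," near +x rim",onz("side",A(402,147),.028))
print("top +x+y",onz("top",B(508,54),.028)," +x -y",onz("top",B(752,46),.028))
print("tri +x+y",tri(A(367,41),B(508,54)))
print("tri +x-y",tri(A(402,147),B(752,46)))
for p in((134,306),(198,303)): print(onz("top",p,.028),onz("top",p,0))
E
python3 - <<'E'
import cv2
t=cv2.imread("pics/top0.png")
cv2.imwrite("pics/tray1.png",cv2.convertScaleAbs(cv2.resize(t[200:320,120:215],None,fx=5,fy=5,interpolation=cv2.INTER_CUBIC),alpha=2))
E
```

```text
side far rim -x [0.35741287 0.42291995 0.028     ]  far rim +x [0.5847532  0.43139464 0.028     ]  near +x rim [0.59109684 0.28577816 0.028     ]
top +x+y [0.5825273  0.43626472 0.028     ]  +x -y [0.58686961 0.2871152  0.028     ]
tri +x+y (array([0.584628  , 0.43771513, 0.02427257]), np.float64(0.0020521210858038255))
tri +x-y (array([0.58945952, 0.28767844, 0.02626106]), np.float64(0.004043802443694319))
[0.35578048 0.4267625  0.028     ] [0.35822899 0.43654072 0.        ]
[0.361897   0.27652268 0.028     ] [0.36448938 0.28276702 0.        ]
```

View pics/tray1.png

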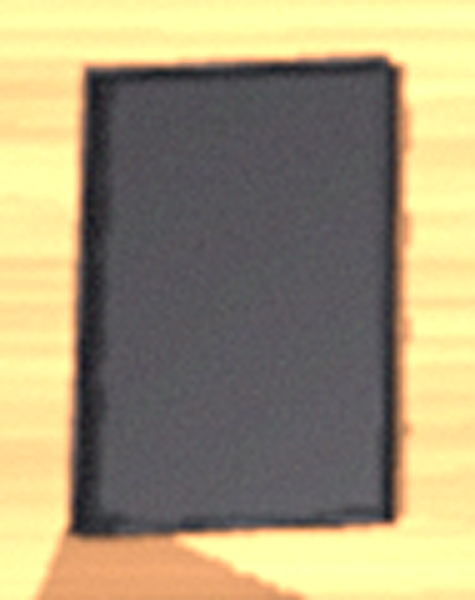

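Run:
```python
from h import *
ims={n:cv2.imread(f"pics/{n}0.png").astype(np.float32) for n in("top","side")}
print("right-end tri",tri((320+415/5-.4,215+362/5-.4),(240+610/5-.4,160+170/5-.4)))
for n in ims:
  for z in(.058,):
    xs=np.arange(-.05,.05,.001); prof=[]
    for y in np.arange(-.06,0,.004):
        p=np.array([proj(n,undeck((x,y,z))) for x in xs],np.float32)
        prof.append(cv2.remap(cv2.cvtColor(ims[n],cv2.COLOR_BGR2GRAY),p[None,:,0],p[None,:,1],cv2.INTER_LINEAR)[0])
    a=np.mean(prof,0); print(n,[(round(x*1e3),int(v)) for x,v in zip(xs[::2],a[::2])])
```

```text
right-end tri (array([ 0.62100467, -0.113733  ,  0.0605642 ]), np.float64(0.0028231109403583443))
top [(-50, 229), (-48, 229), (-46, 229), (-44, 229), (-42, 230), (-40, 230), (-38, 230), (-36, 229), (-34, 228), (-32, 229), (-30, 230), (-28, 231), (-26, 231), (-24, 230), (-22, 221), (-20, 193), (-18, 148), (-16, 110), (-14, 96), (-12, 103), (-10, 113), (-8, 122), (-6, 131), (-4, 140), (-2, 150), (0, 154), (2, 150), (4, 141), (6, 132), (8, 123), (10, 119), (12, 134), (14, 172), (16, 208), (18, 219), (20, 217), (22, 216), (24, 215), (26, 214), (28, 214), (30, 215), (32, 214), (34, 213), (36, 214), (38, 213), (40, 210), (42, 203), (44, 201), (46, 208), (48, 218)]Traceback (most recent call last):
  File "<stdin>", line 8, in <module>
  File "h.py", line 14, in proj
    f,cx,cy,E=cam(n); q=E[:3,:3].T@(np.asarray(P)-E[:3,3]); return np.array([cx-f*q[0]/q[2],cy+f*q[1]/q[2]])
              ~~~^^^
  File "h.py", line 4, in cam
    c=imaging.calibration(n); f=240/np.tan(np.radians(c["fovy"]/2)); return f,c["cx"],c["cy"],np.array(c["extrinsics"])
ValueError: time passes only in moves, steps and waits
```

Call:
play_rows --series '[[[2.4,-3.3,0],[0,0,-0.06]],[[4.8,-6.6,0],[0,0,-0.12]],[[7.2,-10,0],[0,0,-0.18]],[[9.6,-13.3,0],[0,0,-0.24]],[[12,-16.6,0],[0,0,-0.3]],[[14.4,-20,0],[0,0,-0.36]],[[16.8,-23.3,0],[0,0,-0.42]],[[19.2,-26.6,0],[0,0,-0.46]]]' --claw 6 --newtons 50

```text
clock: 0.77
eef_pos: [0.4066, 0.2385, 0.1852]
eef_rot: [[-0.65, 0.76, -0.001], [0.76, 0.65, -0.001], [0.0, -0.001, -1.0]]
wrist_force: [0.0, 0.7, 0.6]
grip_width: 0.0602
```

```bash
python3 - <<'E'
from bench import imaging
import numpy as np, json
json.dump({n:{k:np.asarray(v).tolist() for k,v in imaging.calibration(n).items()} for n in("side","top")},open("cal.json","w"))
E
sed -i 's/^    c=imaging.calibration(n);/    c=CAL[n];/; s/^from bench import imaging/import json; CAL=json.load(open("\.\/cal.json"))/' h.py; head -5 h.py
```

```text
import cv2, numpy as np
import json; CAL=json.load(open("cal.json"))
def cam(n):
    c=CAL[n]; f=240/np.tan(np.radians(c["fovy"]/2)); return f,c["cx"],c["cy"],np.array(c["extrinsics"])
def ray(n,p):
```

Call:
play_rows --series '[[[2.5,-3.3,0],[0,0,-0.06]],[[5,-6.7,0],[0,0,-0.12]],[[7.5,-10.1,0],[0,0,-0.18]],[[10,-13.5,-0.5],[0,0,-0.24]],[[12.5,-17,-1.5],[0,0,-0.3]],[[15,-20.5,-2.5],[0,0,-0.36]],[[17.4,-24,-3.5],[0,0,-0.42]],[[19.6,-27.1,-4.5],[0,0,-0.46]]]'

```text
clock: 1.43
eef_pos: [0.5988, -0.0281, 0.1415]
eef_rot: [[-0.242, 0.97, -0.001], [0.97, 0.242, -0.0], [0.0, -0.001, -1.0]]
wrist_force: [-0.2, -0.9, -0.2]
grip_width: 0.06
```

Call:
play_rows --series '[[[0,0,-2],[0,0,0]],[[0,0,-4],[0,0,0]],[[0,0,-5],[0,0,0]],[[0,0,-5],[0,0,0]],[[0,0,-5],[0,0,0]],[[0,0,-5],[0,0,0]],[[0,0,-5],[0,0,0]],[[0,0,-5],[0,0,0]]]'

```text
clock: 2.1
eef_pos: [0.5992, -0.0279, 0.0927]
eef_rot: [[-0.242, 0.97, 0.0], [0.97, 0.242, -0.0], [-0.0, 0.0, -1.0]]
wrist_force: [0.0, 0.2, 0.2]
grip_width: 0.0599
```

Run:
```python
from bench import ctrl, imaging
import cv2, numpy as np
s=ctrl.sense(); print(s["eef_pos"].round(4),s["eef_rot"].round(3).tolist())
a=imaging.grab_frame("side")[:,:,::-1]; b=imaging.grab_frame("top")[:,:,::-1]
cv2.imwrite("pics/a1.png",np.hstack([cv2.resize(a[170:330,330:450],None,fx=3,fy=3),cv2.resize(b[150:310,240:400],None,fx=2.6,fy=3)]))
```

```text
[ 0.5992 -0.0279  0.0927] [[-0.242, 0.97, 0.0], [0.97, 0.242, -0.0], [-0.0, 0.0, -1.0]]
```

View pics/a1.png

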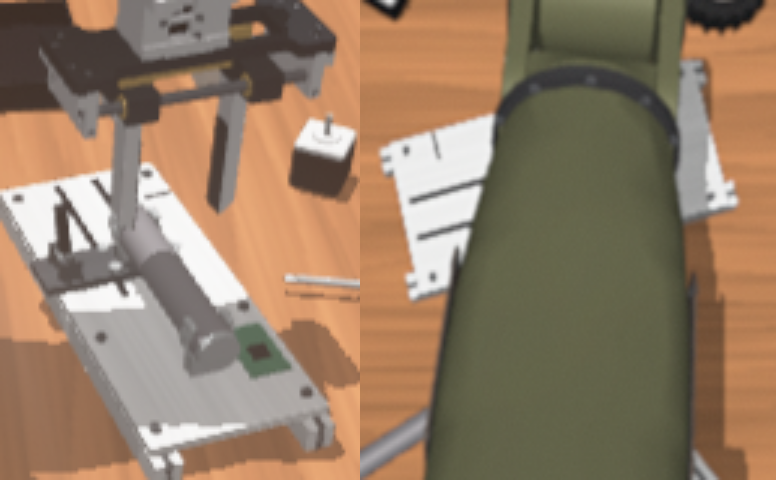

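Side view: fingers straddle the battery from above (tips near px (373,245) and (403,240)), clear of the clips. I correct by the measured offset and go down.

Call:
play_rows --series '[[[0.35,-0.5,0],[0,0,0.005]],[[0.35,-0.5,-0.8],[0,0,0.005]],[[0.35,-0.5,-1.6],[0,0,0.005]],[[0.35,-0.5,-2.4],[0,0,0.005]],[[0.35,-0.5,-3.2],[0,0,0.005]],[[0.35,-0.5,-3.75],[0,0,0.005]],[[0.35,-0.5,-3.75],[0,0,0.005]],[[0.35,-0.5,-3.75],[0,0,0.005]]]'

```text
clock: 2.87
eef_pos: [0.6024, -0.0329, 0.0544]
eef_rot: [[-0.247, 0.969, -0.001], [0.969, 0.247, -0.0], [0.0, -0.001, -1.0]]
wrist_force: [0.8, -0.3, -0.6]
grip_width: 0.0601
```

Call:
play_rows --series '[[[0,0,0],[0,0,0]],[[0,0,0],[0,0,0]],[[0,0,0],[0,0,0]],[[0,0,0],[0,0,0]],[[0,0,0],[0,0,0]],[[0,0,0],[0,0,0]],[[0,0,0],[0,0,0]],[[0,0,0],[0,0,0]]]' --claw 2.4 --newtons 50

```text
clock: 3.53
eef_pos: [0.6024, -0.0329, 0.0544]
eef_rot: [[-0.247, 0.969, -0.001], [0.969, 0.247, -0.0], [0.0, -0.001, -1.0]]
wrist_force: [-0.3, -0.7, 0.3]
grip_width: 0.0237
```

Run:
```python
from bench import ctrl, imaging
import cv2, numpy as np
s=ctrl.sense(); print(s["grip_width"],s["wrist_force"])
a=imaging.grab_frame("side")[:,:,::-1]
cv2.imwrite("pics/a2.png",cv2.resize(a[200:340,320:450],None,fx=4,fy=4,interpolation=cv2.INTER_CUBIC))
```

```text
0.023746316574338528 [-0.33459822 -0.71116749  0.29451871]
```

View pics/a2.png

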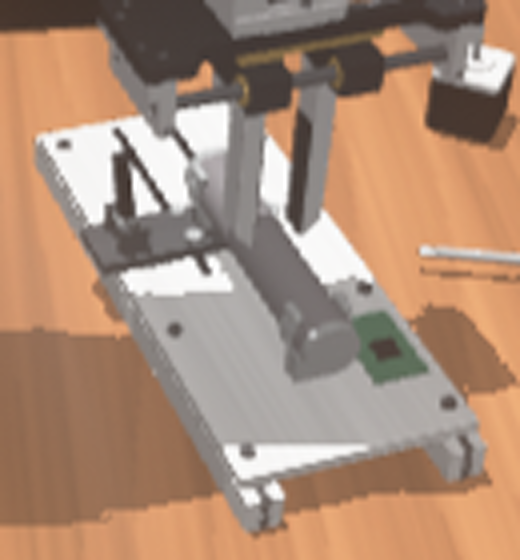

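Run:
```python
from h import *
j=np.array([.969,.247,0]); T=np.array([.6024,-.0329,.0464]); a=np.array([-.247,.969,0])
im=cv2.imread("pics/a2.png")
for w in(.0119,.0244):
  for sg in(-1,1):
    for k in(-.008,.008):
      for h in (0,.04):
        p=(proj("side",T+sg*w*j+k*a+[0,0,h])-[320,200]+.5)*4; print(w,sg,k,h,p.round()); cv2.circle(im,tuple(int(v) for v in p),3,(0,0,255) if h==0 else (0,255,0),-1)
for y in(-.11,-.03,.05):
    p=(proj("side",undeck((0,y,.058)))-[320,200]+.5)*4; cv2.circle(im,tuple(int(v) for v in p),4,(255,0,0),-1)
cv2.imwrite("pics/a3.png",im)
```

```text
0.0119 -1 -0.008 0 [248. 285.]
0.0119 -1 -0.008 0.04 [254. 225.]
0.0119 -1 0.008 0 [236. 266.]
0.0119 -1 0.008 0.04 [241. 207.]
0.0119 1 -0.008 0 [290. 276.]
0.0119 1 -0.008 0.04 [296. 216.]
0.0119 1 0.008 0 [277. 258.]
0.0119 1 0.008 0.04 [283. 198.]
0.0244 -1 -0.008 0 [226. 290.]
0.0244 -1 -0.008 0.04 [231. 229.]
0.0244 -1 0.008 0 [214. 271.]
0.0244 -1 0.008 0.04 [219. 211.]
0.0244 1 -0.008 0 [311. 271.]
0.0244 1 -0.008 0.04 [318. 211.]
0.0244 1 0.008 0 [298. 253.]
0.0244 1 0.008 0.04 [305. 193.]
```

View pics/a3.png

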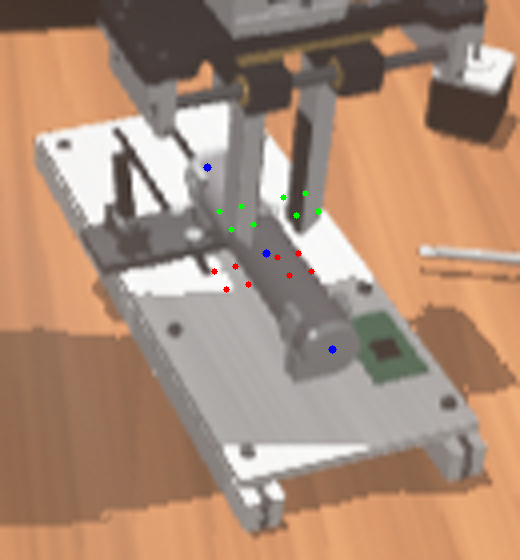

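Side view: the fingertips are at crop (240,245) and (305,232). I expected (237,278) and (300,264). The fingers really stand about 22 mm higher than the stated geometry gives, so they closed at the top of the cell (width 23.7 mm, which is under 30). I open and descend in small, checked steps.

Call:
play_rows --series '[[[0,0,0],[0,0,0]],[[0,0,0],[0,0,0]],[[0,0,0],[0,0,0]],[[0,0,0],[0,0,0]],[[0,0,0],[0,0,0]],[[0,0,-0.3],[0,0,0]],[[0,0,-0.6],[0,0,0]],[[0,0,-1],[0,0,0]]]' --claw 6

```text
clock: 4.25
eef_pos: [0.6024, -0.0329, 0.0441]
eef_rot: [[-0.247, 0.969, -0.001], [0.969, 0.247, -0.0], [0.0, -0.001, -1.0]]
wrist_force: [0.8, 0.1, 0.0]
grip_width: 0.06
```

Run:
```python
from bench import ctrl, imaging
from h import *
s=ctrl.sense(); print(s["eef_pos"],s["grip_width"],s["wrist_force"])
a=imaging.grab_frame("side")[:,:,::-1]
im=cv2.resize(a[200:340,320:450],None,fx=4,fy=4,interpolation=cv2.INTER_CUBIC)
w=s["grip_width"]/2; R=s["eef_rot"]
for off,c in((.008,(0,0,255)),(-.014,(0,255,0))):
  for sg in(-1,1):
    for k in(-.008,.008):
      for ww in(w,w+.012):
        p=(proj("side",s["eef_pos"]+R@[k,sg*ww,off])-[320,200]+.5)*4; cv2.circle(im,tuple(int(v) for v in p),2,c,-1)
cv2.imwrite("pics/a4.png",im)
```

```text
[ 0.60242773 -0.03293156  0.04407775] 0.0600015004087187 [0.77026638 0.14801404 0.0402942 ]
```

View pics/a4.png

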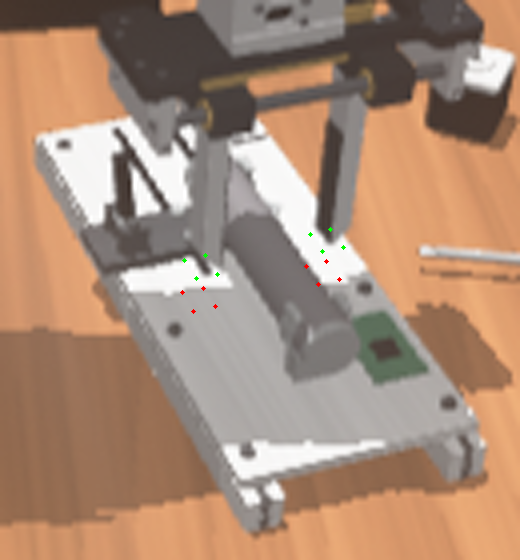

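Green marks (tips 22 mm nearer the wrist than stated) fall on the visible tips at about (207,268) and (330,238). The tips are therefore about 15 mm above the reported TCP height. The jaw centre fits the cell axis. I go down 1.2 cm more.

Call:
play_rows --series '[[[0,0,-0.2],[0,0,0]],[[0,0,-0.4],[0,0,0]],[[0,0,-0.6],[0,0,0]],[[0,0,-0.8],[0,0,0]],[[0,0,-1],[0,0,0]],[[0,0,-1.2],[0,0,0]],[[0,0,-1.2],[0,0,0]],[[0,0,-1.2],[0,0,0]]]'

```text
clock: 4.97
eef_pos: [0.6019, -0.0329, 0.031]
eef_rot: [[-0.247, 0.969, -0.002], [0.969, 0.247, 0.0], [0.001, -0.002, -1.0]]
wrist_force: [1.6, -0.5, -0.4]
grip_width: 0.0599
```

Call:
play_rows --series '[[[0,0,0],[0,0,0]],[[0,0,0],[0,0,0]],[[0,0,0],[0,0,0]],[[0,0,0],[0,0,0]],[[0,0,0],[0,0,0]],[[0,0,0],[0,0,0]],[[0,0,0],[0,0,0]],[[0,0,0],[0,0,0]]]' --claw 2 --newtons 50

```text
clock: 5.63
eef_pos: [0.602, -0.0329, 0.0311]
eef_rot: [[-0.247, 0.969, -0.002], [0.969, 0.247, 0.0], [0.001, -0.002, -1.0]]
wrist_force: [0.6, 1.0, 0.4]
grip_width: 0.0291
```

Run:
```python
from bench import ctrl, imaging
from h import *
s=ctrl.sense(); print(s["eef_pos"],s["grip_width"],s["wrist_force"],s["torque"])
a=imaging.grab_frame("side")[:,:,::-1]
im=cv2.resize(a[200:340,320:450],None,fx=4,fy=4,interpolation=cv2.INTER_CUBIC)
cv2.imwrite("pics/a5.png",im)
```

```text
[ 0.60196645 -0.03289567  0.03105146] 0.02911298296883643 [0.59206361 1.01238462 0.41605838] [-0.04067572  0.08411282  0.0044744 ]
```

View pics/a5.png

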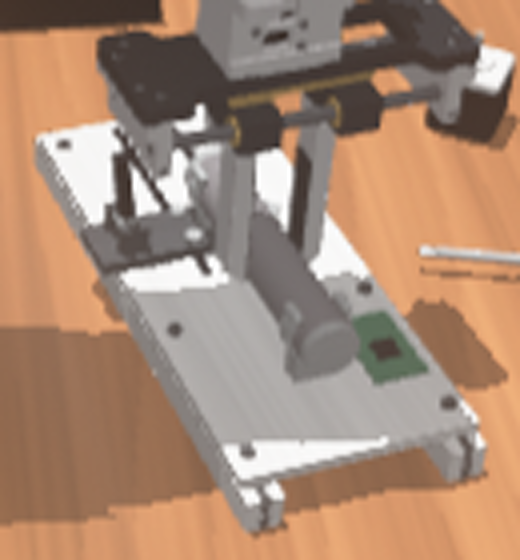

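Width 29.1 mm means the battery is held. Lifting slowly.

Call:
play_rows --series '[[[0,0,0.2],[0,0,0]],[[0,0,0.4],[0,0,0]],[[0,0,0.6],[0,0,0]],[[0,0,0.8],[0,0,0]],[[0,0,1],[0,0,0]],[[0,0,1.2],[0,0,0]],[[0,0,1.4],[0,0,0]],[[0,0,1.6],[0,0,0]]]'

```text
clock: 6.35
eef_pos: [0.6023, -0.033, 0.0479]
eef_rot: [[-0.247, 0.969, -0.001], [0.969, 0.247, -0.0], [0.0, -0.001, -1.0]]
wrist_force: [0.7, 0.3, -3.7]
grip_width: 0.0289
```

Run:
```python
from bench import ctrl, imaging
from h import *
s=ctrl.sense(); print(s["eef_pos"],s["grip_width"],s["wrist_force"],s["torque"])
a=imaging.grab_frame("side")[:,:,::-1]
im=cv2.resize(a[200:340,320:450],None,fx=4,fy=4,interpolation=cv2.INTER_CUBIC)
cv2.imwrite("pics/a6.png",im)
```

```text
[ 0.60229835 -0.03297146  0.04786931] 0.028892271520337357 [ 0.73550287  0.32436303 -3.73396939] [-0.07645816  0.0298985   0.04310283]
```

View pics/a6.png

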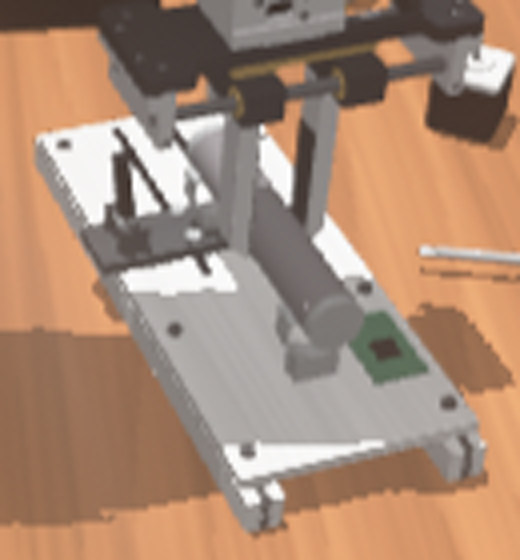

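Call:
play_rows --series '[[[0,0,0.5],[0,0,0]],[[0,0,1.2],[0,0,0]],[[0,0,2.2],[0,0,0]],[[0,0,3.4],[0,0,0]],[[0,0,4.8],[0,0,0]],[[0,0,6.2],[0,0,0]],[[0,0,7.5],[0,0,0]],[[0,0,8.5],[0,0,0]]]'

```text
clock: 7.07
eef_pos: [0.6029, -0.033, 0.1358]
eef_rot: [[-0.247, 0.969, 0.001], [0.969, 0.247, -0.0], [-0.001, 0.001, -1.0]]
wrist_force: [-0.6, -0.3, -1.7]
grip_width: 0.0287
```

Run:
```python
from bench import ctrl, imaging
from h import *
s=ctrl.sense(); print(s["eef_pos"],s["grip_width"],s["wrist_force"],s["torque"],s["joint_positions"].round(3))
a=imaging.grab_frame("side")[:,:,::-1]; b=imaging.grab_frame("top")[:,:,::-1]; cv2.imwrite("pics/top7.png",b); cv2.imwrite("pics/side7.png",a)
im=cv2.resize(a[150:300,300:470],None,fx=4,fy=4,interpolation=cv2.INTER_CUBIC)
cv2.imwrite("pics/a7.png",im)
```

```text
[ 0.60294393 -0.03302099  0.13579621] 0.028740414197967742 [-0.55921576 -0.30185104 -1.71121075] [-0.0414262   0.00411769 -0.007698  ] [-0.115  0.46   1.42  -0.     1.26  -0.365]
```

View pics/a7.png

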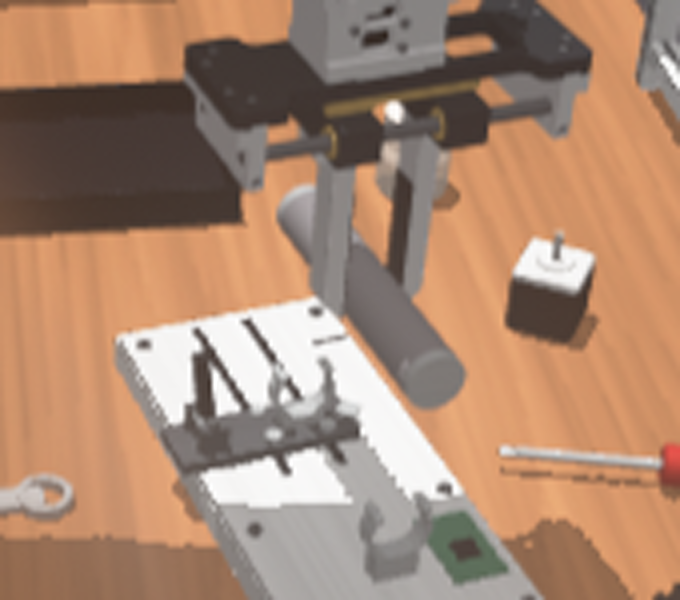

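Run:
```python
from h import *
for nm,p in(("near end",(440,378)),("far top end",(298,205))):
    for z in(.155,.163,.17): print(nm,z,deck(onz("side",(300+p[0]/4-.4,150+p[1]/4-.4),z)).round(4))
print("tcp deck",deck((.6029,-.033,.1358)))
b=cv2.imread("pics/top7.png"); cv2.imwrite("pics/t7.png",cv2.resize(b[140:270,120:400],None,fx=2.8,fy=2.8))
```

```text
near end 0.155 [ 0.0088 -0.1004  0.155 ]
near end 0.163 [ 0.0032 -0.1099  0.163 ]
near end 0.17 [-0.0017 -0.1182  0.17  ]
far top end 0.155 [0.005  0.0628 0.155 ]
far top end 0.163 [-0.0005  0.051   0.163 ]
far top end 0.17 [-0.0054  0.0407  0.17  ]
tcp deck [-0.00075832 -0.03024177  0.1358    ]
```

View pics/t7.png

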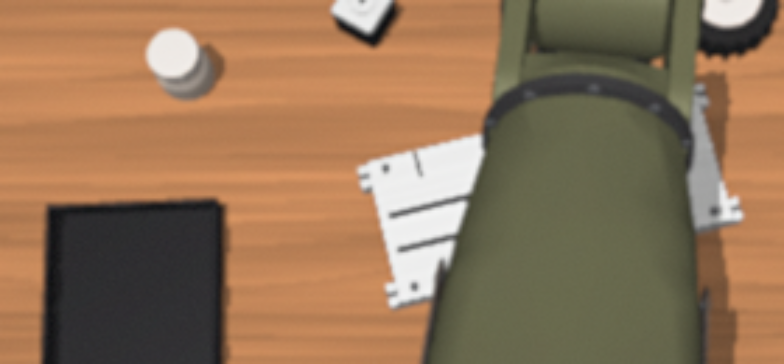

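Call:
play_rows --series '[[[-0.3,0.8,0],[0,0,0.03]],[[-0.8,2.4,0],[0,0,0.09]],[[-1.6,4.8,0],[0,0,0.18]],[[-2.6,7.6,0],[0,0,0.28]],[[-3.6,10.6,0],[0,0,0.38]],[[-4.6,13.6,0],[0,0,0.48]],[[-5.6,16.6,0],[0,0,0.58]],[[-6.6,19.6,0],[0,0,0.68]]]'

```text
clock: 7.83
eef_pos: [0.536, 0.1646, 0.1352]
eef_rot: [[-0.805, 0.593, 0.002], [0.593, 0.805, 0.001], [-0.001, 0.002, -1.0]]
wrist_force: [0.8, 0.6, -1.4]
grip_width: 0.0288
```

Call:
play_rows --series '[[[-1.4,4,0],[0,0,0.12]],[[-2.4,7,0],[0,0,0.24]],[[-3.4,10,0],[0,0,0.36]],[[-4.4,13,0],[0,0,0.46]],[[-5.3,15.7,0],[0,0,0.56]],[[-6,17.8,0],[0,0,0.63]],[[-6.5,19.3,0],[0,0,0.67]],[[-6.7,19.9,0],[0,0,0.69]]]'

```text
clock: 8.5
eef_pos: [0.4673, 0.3656, 0.1343]
eef_rot: [[-0.998, -0.061, -0.001], [-0.061, 0.998, 0.002], [0.001, 0.002, -1.0]]
wrist_force: [-0.0, -0.1, -1.8]
grip_width: 0.0288
```

Run:
```python
from bench import ctrl, imaging
from h import *
s=ctrl.sense(); print(s["eef_pos"],s["eef_rot"].round(3).tolist(),s["grip_width"],s["wrist_force"],s["joint_positions"].round(3))
a=imaging.grab_frame("side")[:,:,::-1]; b=imaging.grab_frame("top")[:,:,::-1]; cv2.imwrite("pics/top8.png",b); cv2.imwrite("pics/side8.png",a)
```

```text
[0.46731847 0.36560659 0.13434157] [[-0.998, -0.061, -0.001], [-0.061, 0.998, 0.002], [0.001, 0.002, -1.0]] 0.02882708203088193 [-0.02989845 -0.06229134 -1.84195268] [ 0.601  0.44   1.453  0.002  1.249 -1.031]
```

View pics/side8.png

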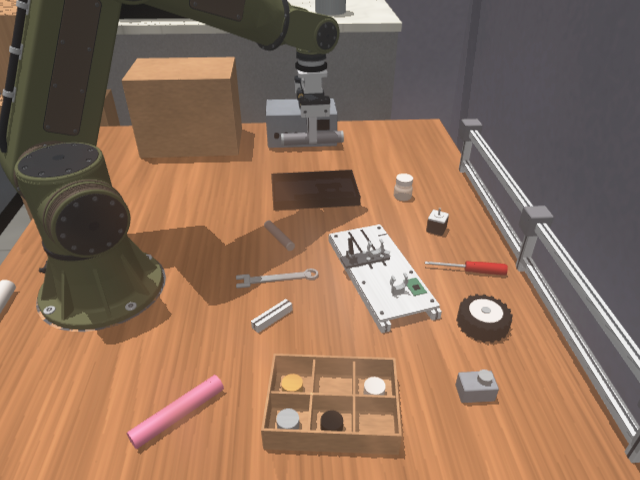

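View pics/top8.png

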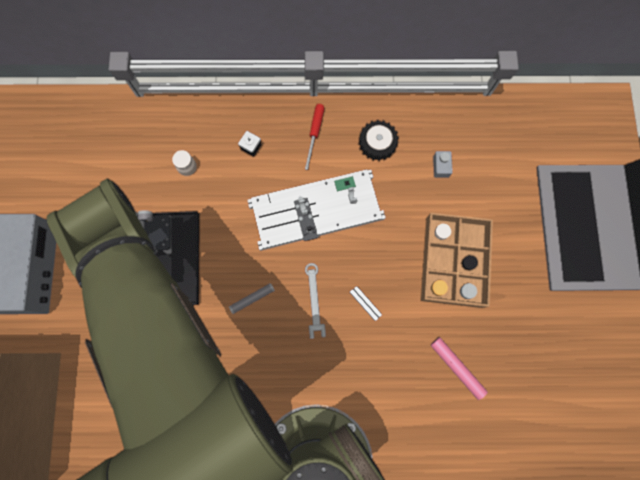

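Call:
play_rows --series '[[[0.2,-0.4,-0.6],[0,0,-0.01]],[[0.5,-0.9,-1.6],[0,0,-0.02]],[[0.5,-0.9,-3],[0,0,-0.03]],[[0.5,-0.9,-4.5],[0,0,-0.03]],[[0.5,-0.9,-6],[0,0,-0.03]],[[0.5,-0.9,-7.5],[0,0,-0.03]],[[0.5,-0.9,-8.6],[0,0,-0.03]],[[0.5,-0.9,-9.2],[0,0,-0.03]]]'

```text
clock: 9.27
eef_pos: [0.473, 0.3537, 0.0404]
eef_rot: [[-1.0, -0.026, -0.002], [-0.026, 1.0, -0.0], [0.002, 0.0, -1.0]]
wrist_force: [1.0, -0.1, -1.9]
grip_width: 0.029
```

Run:
```python
from bench import ctrl, imaging
from h import *
s=ctrl.sense(); print(s["eef_pos"],s["eef_rot"].round(3).tolist(),s["grip_width"],s["wrist_force"])
a=imaging.grab_frame("side")[:,:,::-1]; b=imaging.grab_frame("top")[:,:,::-1]; 
cv2.imwrite("pics/a9.png",np.hstack([cv2.resize(a[115:215,255:375],None,fx=4,fy=4,interpolation=cv2.INTER_CUBIC),cv2.resize(b[190:320,120:210],None,fx=3,fy=3.08,interpolation=cv2.INTER_CUBIC)[:400]]))
```

```text
[0.47297989 0.35365204 0.04038965] [[-1.0, -0.026, -0.002], [-0.026, 1.0, -0.0], [0.002, 0.0, -1.0]] 0.02898711002386799 [ 1.01584082 -0.1180875  -1.86574085]
```

View pics/a9.png

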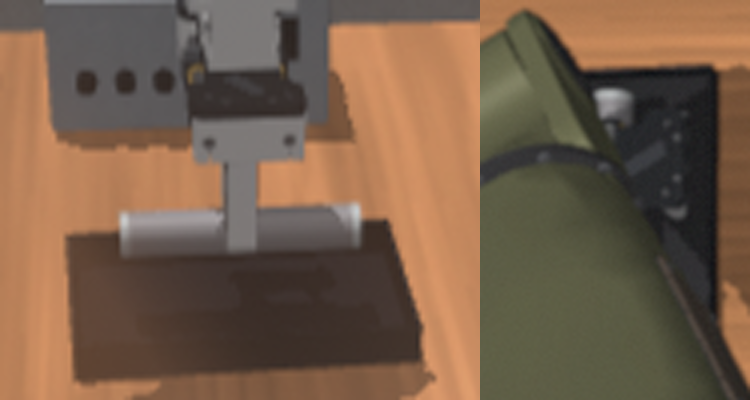

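Side view: the battery is level over the tray, spanning crop x 120–360 within the rim (67–420). Going down with a force check near the floor.

Call:
play_rows --series '[[[0,0.2,-0.7],[0,0,0]],[[0,0.2,-1.5],[0,0,0]],[[0,0.2,-2.3],[0,0,0]],[[0,0.2,-3],[0,0,0]],[[0,0.2,-3.6],[0,0,0]],[[0,0.2,-4],[0,0,0]],[[0,0.2,-4.2],[0,0,0]],[[0,0.2,-4.3],[0,0,0]]]'

```text
clock: 10.03
eef_pos: [0.473, 0.3562, -0.002]
eef_rot: [[-1.0, -0.026, -0.002], [-0.026, 1.0, 0.0], [0.002, 0.0, -1.0]]
wrist_force: [0.7, -0.4, -1.7]
grip_width: 0.0291
```

Call:
play_rows --series '[[[0,0,-0.1],[0,0,0]],[[0,0,-0.2],[0,0,0]],[[0,0,-0.3],[0,0,0]],[[0,0,-0.35],[0,0,0]],[[0,0,-0.35],[0,0,0]],[[0,0,-0.35],[0,0,0]],[[0,0,-0.35],[0,0,0]],[[0,0,-0.35],[0,0,0]]]'

```text
clock: 10.7
eef_pos: [0.473, 0.3563, -0.0054]
eef_rot: [[-1.0, -0.026, -0.002], [-0.026, 1.0, 0.0], [0.002, 0.0, -1.0]]
wrist_force: [-0.2, -0.6, -2.3]
grip_width: 0.0292
```

Run:
```python
from bench import ctrl, imaging
from h import *
s=ctrl.sense(); print(s["eef_pos"],s["eef_rot"].round(3).tolist(),s["grip_width"],s["wrist_force"],s["torque"])
a=imaging.grab_frame("side")[:,:,::-1]
cv2.imwrite("pics/a10.png",cv2.resize(a[125:225,255:375],None,fx=5,fy=5,interpolation=cv2.INTER_CUBIC))
```

```text
[ 0.47301404  0.3562635  -0.00536668] [[-1.0, -0.026, -0.002], [-0.026, 1.0, 0.0], [0.002, 0.0, -1.0]] 0.02918650493419708 [-0.24004294 -0.59864114 -2.32091085] [ 0.05208874 -0.02302786 -0.02511237]
```

View pics/a10.png

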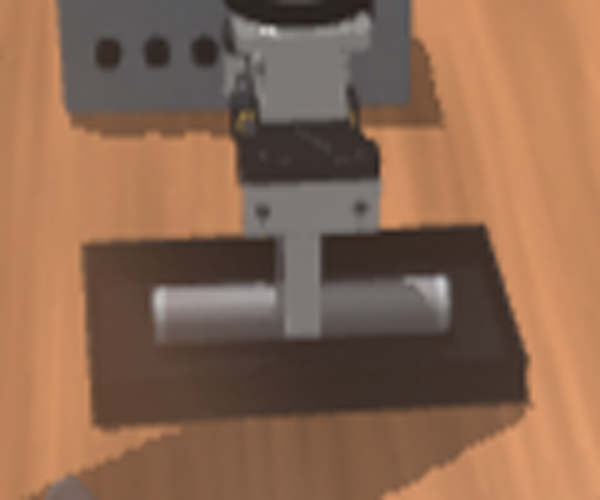

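Battery inside the tray, not yet touching (still −2.3 N of weight). Down a little more.

Call:
play_rows --series '[[[0,0,-0.05],[0,0,0]],[[0,0,-0.1],[0,0,0]],[[0,0,-0.15],[0,0,0]],[[0,0,-0.2],[0,0,0]],[[0,0,-0.25],[0,0,0]],[[0,0,-0.25],[0,0,0]],[[0,0,-0.25],[0,0,0]],[[0,0,-0.25],[0,0,0]]]'

```text
clock: 11.42
eef_pos: [0.473, 0.3563, -0.0079]
eef_rot: [[-1.0, -0.026, -0.002], [-0.026, 1.0, 0.0], [0.002, 0.0, -1.0]]
wrist_force: [-0.4, -0.8, -1.0]
grip_width: 0.029
```

Call:
play_rows --series '[[[0,0,-0.05],[0,0,0]],[[0,0,-0.1],[0,0,0]],[[0,0,-0.15],[0,0,0]],[[0,0,-0.15],[0,0,0]],[[0,0,-0.15],[0,0,0]],[[0,0,-0.15],[0,0,0]],[[0,0,-0.15],[0,0,0]],[[0,0,-0.15],[0,0,0]]]'

```text
clock: 12.08
eef_pos: [0.4731, 0.3563, -0.008]
eef_rot: [[-1.0, -0.026, -0.002], [-0.026, 1.0, 0.0], [0.002, 0.0, -1.0]]
wrist_force: [-7.6, -4.3, 14.7]
grip_width: 0.0294
```

On the floor. I back off the push and open.

Call:
play_rows --series '[[[0,0,0],[0,0,0]],[[0,0,0],[0,0,0]],[[0,0,0],[0,0,0]],[[0,0,0],[0,0,0]],[[0,0,0],[0,0,0]],[[0,0,0],[0,0,0]],[[0,0,0],[0,0,0]],[[0,0,0],[0,0,0]]]'

```text
clock: 12.75
eef_pos: [0.4732, 0.3564, -0.0079]
eef_rot: [[-1.0, -0.026, -0.001], [-0.026, 1.0, 0.001], [0.001, 0.001, -1.0]]
wrist_force: [-0.7, -0.3, 2.7]
grip_width: 0.0293
```

Call:
play_rows --series '[[[0,0,0],[0,0,0]],[[0,0,0],[0,0,0]],[[0,0,0],[0,0,0]],[[0,0,0],[0,0,0]],[[0,0,0],[0,0,0]],[[0,0,0],[0,0,0]],[[0,0,0],[0,0,0]],[[0,0,0],[0,0,0]]]' --claw 5

```text
clock: 13.42
eef_pos: [0.4732, 0.3564, -0.0079]
eef_rot: [[-1.0, -0.026, -0.002], [-0.026, 1.0, 0.001], [0.002, 0.001, -1.0]]
wrist_force: [0.3, -0.6, 0.1]
grip_width: 0.0498
```

Call:
play_rows --series '[[[0,0,0.5],[0,0,0]],[[0,0,1.5],[0,0,0]],[[0,0,3],[0,0,0]],[[0,0,5],[0,0,0]],[[0,0,7.5],[0,0,0]],[[0,0,10],[0,0,0]],[[0,0,12],[0,0,0]],[[0,0,14],[0,0,0]]]'

```text
clock: 14.08
eef_pos: [0.4733, 0.3564, 0.1346]
eef_rot: [[-1.0, -0.026, -0.0], [-0.026, 1.0, 0.001], [0.0, 0.001, -1.0]]
wrist_force: [-0.4, -0.7, -0.1]
grip_width: 0.0498
```

Run:
```python
from bench import ctrl, imaging
from h import *
s=ctrl.sense(); print(s["clock"],s["eef_pos"],s["grip_width"],s["wrist_force"],s["torque"])
a=imaging.grab_frame("side")[:,:,::-1]; b=imaging.grab_frame("top")[:,:,::-1]; cv2.imwrite("pics/top11.png",b); cv2.imwrite("pics/side11.png",a)
cv2.imwrite("pics/a11.png",np.hstack([cv2.resize(a[155:275,265:395],None,fx=4,fy=4,interpolation=cv2.INTER_CUBIC),cv2.resize(b[190:320,120:210],None,fx=3,fy=3.7,interpolation=cv2.INTER_CUBIC)[:480]]))
cv2.imwrite("pics/sc11.png",cv2.resize(a[220:285,325:405],None,fx=9,fy=9,interpolation=cv2.INTER_CUBIC))
cv2.imwrite("pics/tc11.png",cv2.resize(b[160:260,240:340],None,fx=6,fy=6,interpolation=cv2.INTER_CUBIC))
```

```text
14.0833 [0.47327456 0.35643482 0.13459626] 0.04979109307969181 [-0.44398125 -0.72708773 -0.13959898] [ 0.01518487 -0.03075754 -0.04289367]
```

View pics/a11.png

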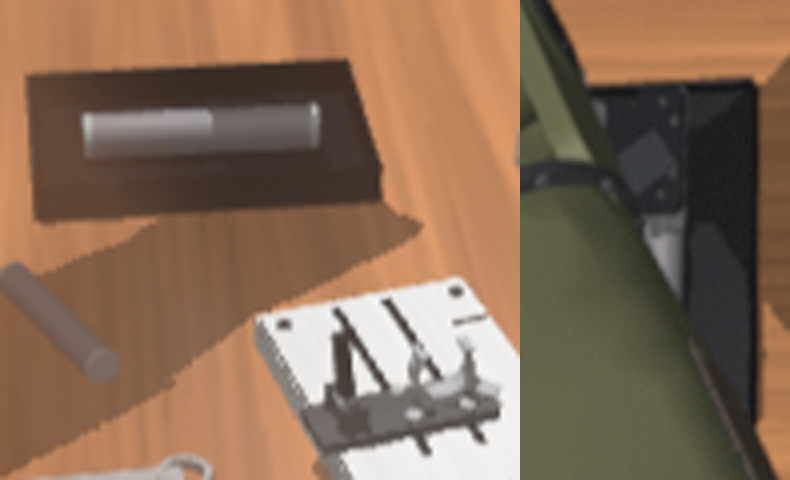

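View pics/sc11.png

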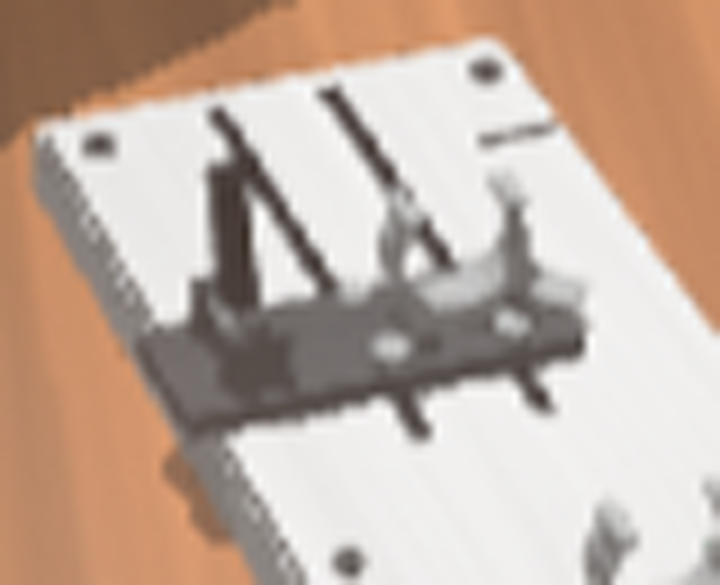

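View pics/tc11.png

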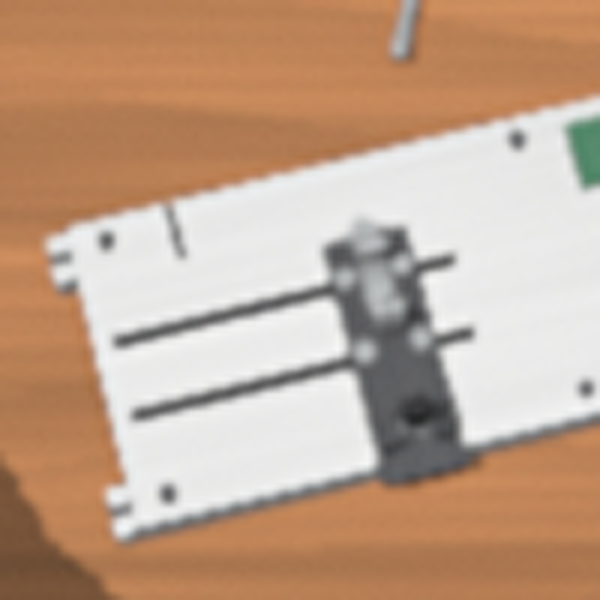

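Run:
```python
from h import *
T=lambda p:(240+p[0]/6-.42,160+p[1]/6-.42); S=lambda p:(325+p[0]/9-.44,220+p[1]/9-.44)
for nm,p in(("foot far +y",(325,243)),("foot far -y",(408,227)),("lever top",(418,410))): print(nm,deck(onz("top",T(p),.036 if 'foot' in nm else .093)).round(4))
for nm,p in(("mark near",(182,256)),("mark far",(169,205)),("tip",(361,220))): print(nm,"top",[deck(onz("top",T(p),z)).round(4)[:2].tolist() for z in(.028,.036)])
for nm,p in(("mark near",(482,141)),("mark far",(555,127)),("tip",(585,290))): print(nm,"side",[deck(onz("side",S(p),z)).round(4)[:2].tolist() for z in(.028,.036)])
print("tip tri",[deck(tri(S((585,290)),T((361,220)))[0])], "mark tri",deck(tri(S((482,141)),T((182,256)))[0]))
for p in((228,160),): print("lever top side",[deck(onz("side",S(p),z)).round(4).tolist() for z in(.093,)])
for n,im in(("side","pics/side11.png"),("top","pics/top11.png")):
    for nm,P in(("lever tip",(-.055,.034,.093)),("pivot",(-.055,.034,.048)),("tip guess",(.041,.034,.036))): print(n,nm,proj(n,undeck(P)).round(1), )
```

```text
foot far +y [0.0282 0.0489 0.036 ]
foot far -y [0.0263 0.0143 0.036 ]
lever top [-0.063  0.033  0.093]
mark near top [[0.0399, 0.1068], [0.0374, 0.1068]]
mark far top [[0.0626, 0.1069], [0.06, 0.1068]]
tip top [[0.0365, 0.0317], [0.034, 0.0322]]
mark near side [[0.0419, 0.1051], [0.037, 0.095]]
mark far side [[0.0627, 0.105], [0.0576, 0.0949]]
tip side [[0.0412, 0.038], [0.0362, 0.0286]]
tip tri [array([0.03633349, 0.03166595, 0.03324558])] mark tri [0.04146621 0.10657937 0.02673205]
lever top side [[-0.0584, 0.0343, 0.093]]
side lever tip [351.5 237.1]
side pivot [350.7 253.9]
side tip guess [390.5 250. ]
top lever tip [308.  224.8]
top pivot [308.1 229.3]
top tip guess [298.3 193.8]
```

The battery lies flat in the tray (side px crop (85–320, 130)), let go. The pointer tip is at deck y≈31.7 mm and the mark at y≈106.7 mm, so the slide is about 75 mm. The lever stands at deck (−56, 33) mm. Next I grip the lever across its 10 mm width.

Call:
play_rows --series '[[[0.6,-3.4,0.5],[0,0,0.03]],[[1.2,-6.8,0.5],[0,0,0.06]],[[1.8,-10.2,0.5],[0,0,0.09]],[[2.4,-13.7,0.5],[0,0,0.12]],[[3,-17.1,0.5],[0,0,0.15]],[[3.6,-20.5,0.5],[0,0,0.18]],[[4.2,-24,0.5],[0,0,0.21]],[[4.8,-27.4,0.5],[0,0,0.222]]]'

```text
clock: 14.85
eef_pos: [0.5221, 0.0815, 0.1412]
eef_rot: [[-0.969, -0.248, 0.002], [-0.248, 0.969, 0.005], [-0.003, 0.004, -1.0]]
wrist_force: [0.6, 0.6, 0.3]
grip_width: 0.0501
```

Call:
play_rows --series '[[[0.6,-3,0],[0,0,0]],[[1.1,-5.5,0],[0,0,0]],[[1.25,-6.75,0],[0,0,0]],[[1.25,-6.75,0],[0,0,0]],[[1.25,-6.75,0],[0,0,0]],[[1.25,-6.75,0],[0,0,0]],[[1.25,-6.75,0],[0,0,0]],[[1.25,-6.75,0],[0,0,0]]]'

```text
clock: 15.52
eef_pos: [0.5345, 0.015, 0.1412]
eef_rot: [[-0.968, -0.249, 0.002], [-0.249, 0.968, 0.005], [-0.004, 0.004, -1.0]]
wrist_force: [0.4, -0.5, 0.8]
grip_width: 0.0501
```

Run:
```python
from bench import ctrl
from h import *
s=ctrl.sense(); R=s["eef_rot"]; print(s["eef_pos"],deck(s["eef_pos"]),np.arctan2(R[1,1],R[0,1]),s["joint_positions"].round(3))
t=undeck((-.056,.033,.0495)); print("to go cm",((t-s["eef_pos"])*100).round(2))
```

```text
[0.53453075 0.01504844 0.14123249] [-0.05521624  0.03314073  0.14123249] 1.8225253856691288 [-0.043  0.305  1.621  0.005  1.213 -1.867]
to go cm [-0.07 -0.03 -9.17]
```

Call:
play_rows --series '[[[0,0,-1],[0,0,0]],[[0,0,-2.5],[0,0,0]],[[0,0,-4],[0,0,0]],[[0,0,-5.5],[0,0,0]],[[0,0,-6],[0,0,0]],[[0,0,-6],[0,0,0]],[[0,0,-6],[0,0,0]],[[0,0,-6],[0,0,0]]]'

```text
clock: 16.18
eef_pos: [0.5349, 0.0151, 0.082]
eef_rot: [[-0.968, -0.249, 0.004], [-0.249, 0.968, 0.005], [-0.005, 0.004, -1.0]]
wrist_force: [0.0, -0.7, -0.3]
grip_width: 0.0499
```

Run:
```python
from bench import ctrl, imaging
from h import *
s=ctrl.sense(); print(s["eef_pos"],deck(s["eef_pos"]),s["wrist_force"])
a=imaging.grab_frame("side")[:,:,::-1]
cv2.imwrite("pics/a12.png",cv2.resize(a[180:300,310:440],None,fx=5,fy=5,interpolation=cv2.INTER_CUBIC))
```

```text
[0.53491747 0.01514734 0.08198387] [-0.05481708  0.03314152  0.08198387] [ 0.04999935 -0.67295914 -0.34059243]
```

View pics/a12.png

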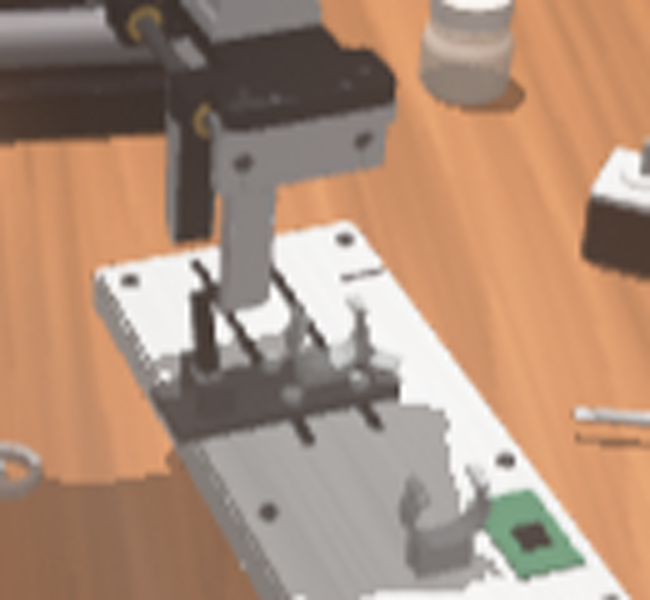

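Run:
```python
from bench import ctrl, imaging
from h import *
s=ctrl.sense(); R=s["eef_rot"]; P=s["eef_pos"]
a=np.ascontiguousarray(imaging.grab_frame("side")[:,:,::-1])
cv2.imwrite("pics/side13.png",a)
k=12; x0,y0=335,195
im=cv2.resize(a[y0:y0+60,x0:x0+60],None,fx=k,fy=k,interpolation=cv2.INTER_CUBIC)[:600]
for off,c in((-.0155,(0,255,0)),):
  for sg in(-1,1):
    for kk in(-.008,.008):
      for ww in(.025,.037):
        p=(proj("side",P+R@[kk,sg*ww,off])-[x0,y0]+.5)*k; cv2.circle(im,tuple(int(v) for v in p),3,c,-1)
for P2 in((-.055,.033,.093),(-.055,.033,.048)):
    p=(proj("side",undeck(P2))-[x0,y0]+.5)*k; cv2.circle(im,tuple(int(v) for v in p),4,(255,0,0),-1)
cv2.imwrite("pics/a13.png",im)
```

```text
(no output)
```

View pics/a13.png

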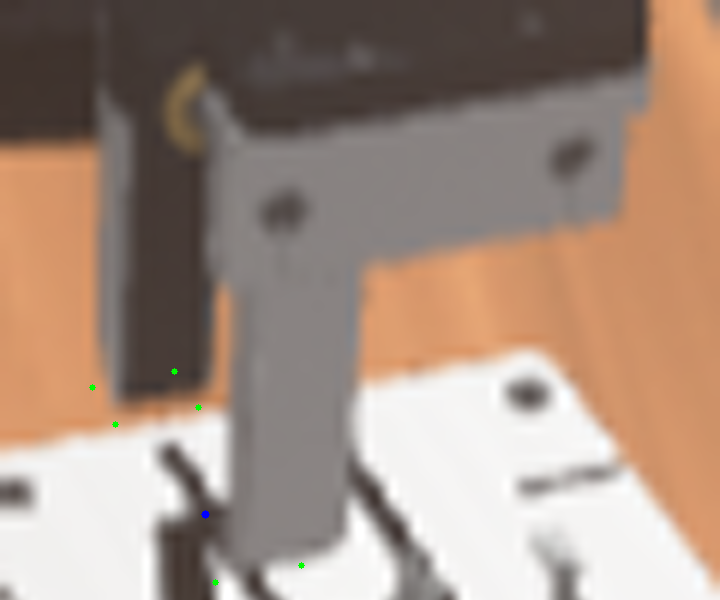

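Call:
play_rows --series '[[[-0.6,-0.15,0],[0,0,0]],[[-0.6,-0.15,-0.8],[0,0,0]],[[-0.6,-0.15,-1.6],[0,0,0]],[[-0.6,-0.15,-2.4],[0,0,0]],[[-0.6,-0.15,-3],[0,0,0]],[[-0.6,-0.15,-3.4],[0,0,0]],[[-0.6,-0.15,-3.4],[0,0,0]],[[-0.6,-0.15,-3.4],[0,0,0]]]'

```text
clock: 16.95
eef_pos: [0.5289, 0.0136, 0.0478]
eef_rot: [[-0.968, -0.249, 0.003], [-0.249, 0.968, 0.005], [-0.004, 0.004, -1.0]]
wrist_force: [0.5, 0.0, 0.5]
grip_width: 0.05
```

Run:
```python
from bench import ctrl, imaging
from h import *
s=ctrl.sense(); print(s["eef_pos"],deck(s["eef_pos"]),s["wrist_force"])
a=imaging.grab_frame("side")[:,:,::-1]
cv2.imwrite("pics/a14.png",cv2.resize(a[200:280,320:420],None,fx=7,fy=7,interpolation=cv2.INTER_CUBIC))
```

```text
[0.52886739 0.01359518 0.04775033] [-0.06106307  0.03312443  0.04775033] [0.46565692 0.04038251 0.54866093]
```

View pics/a14.png

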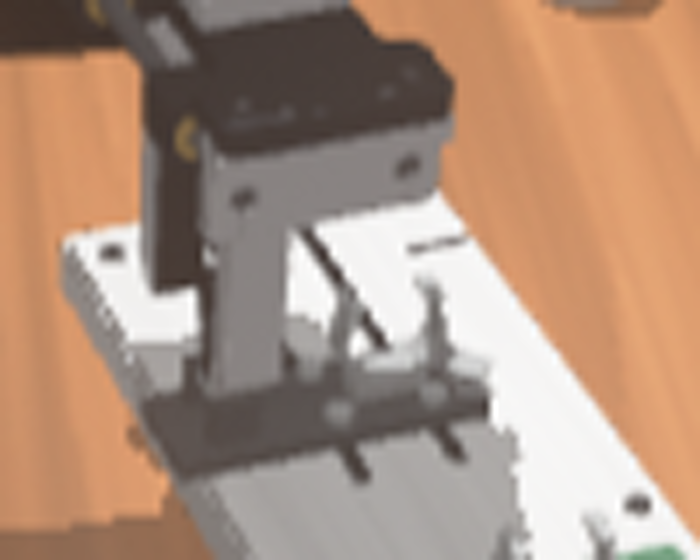

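Side view: the fingers straddle the lever; its edge shows at (208,330) left of the near finger, whose tip is at (245,390). Closing.

Call:
play_rows --series '[[[0,0,0],[0,0,0]],[[0,0,0],[0,0,0]],[[0,0,0],[0,0,0]],[[0,0,0],[0,0,0]],[[0,0,0],[0,0,0]],[[0,0,0],[0,0,0]],[[0,0,0],[0,0,0]],[[0,0,0],[0,0,0]]]' --claw 0.4 --newtons 15

```text
clock: 17.67
eef_pos: [0.5291, 0.0135, 0.0481]
eef_rot: [[-0.968, -0.249, 0.004], [-0.249, 0.968, 0.004], [-0.005, 0.003, -1.0]]
wrist_force: [0.4, -1.0, 0.2]
grip_width: 0.0097
```

Run:
```python
from bench import ctrl
from h import *
s=ctrl.sense(); print(s["eef_pos"],deck(s["eef_pos"]),s["wrist_force"],s["grip_width"])
```

```text
[0.52911154 0.01345715 0.04813643] [-0.06086034  0.03293061  0.04813643] [ 0.41081571 -0.96952099  0.24199923] 0.009661003979284972
```

Gripping the lever (9.7 mm). Sliding 70 mm first.

Call:
play_rows --series '[[[-0.15,0.58,0],[0,0,0]],[[-0.39,1.55,0],[0,0,0]],[[-0.66,2.62,0],[0,0,0]],[[-0.93,3.68,0],[0,0,0]],[[-1.2,4.75,0],[0,0,0]],[[-1.45,5.72,0],[0,0,0]],[[-1.65,6.49,0],[0,0,0]],[[-1.72,6.79,0],[0,0,0]]]'

```text
clock: 18.33
eef_pos: [0.5116, 0.0827, 0.0481]
eef_rot: [[-0.968, -0.25, 0.004], [-0.25, 0.968, 0.005], [-0.005, 0.003, -1.0]]
wrist_force: [2.2, -4.0, -0.6]
grip_width: 0.01
```

Call:
play_rows --series '[[[0,0,0],[0,0,0]],[[0,0,0],[0,0,0]],[[0,0,0],[0,0,0]],[[0,0,0],[0,0,0]],[[0,0,0],[0,0,0]],[[0,0,0],[0,0,0]],[[0,0,0],[0,0,0]],[[0,0,0],[0,0,0]]]'

```text
clock: 19.0
eef_pos: [0.5116, 0.0827, 0.0481]
eef_rot: [[-0.968, -0.25, 0.004], [-0.25, 0.968, 0.005], [-0.005, 0.004, -1.0]]
wrist_force: [0.5, 3.4, -0.8]
grip_width: 0.0097
```

Run:
```python
from bench import ctrl, imaging
from h import *
s=ctrl.sense(); print(s["eef_pos"],deck(s["eef_pos"]),s["wrist_force"],s["grip_width"])
a=imaging.grab_frame("side")[:,:,::-1]; b=imaging.grab_frame("top")[:,:,::-1]; cv2.imwrite("pics/side15.png",a);cv2.imwrite("pics/top15.png",b)
cv2.imwrite("pics/a15.png",cv2.resize(a[200:270,325:405],None,fx=8,fy=8,interpolation=cv2.INTER_CUBIC))
cv2.imwrite("pics/b15.png",cv2.resize(b[170:260,240:340],None,fx=6,fy=6,interpolation=cv2.INTER_CUBIC))
```

```text
[0.51158133 0.08268893 0.048134  ] [-0.06083163  0.10434732  0.048134  ] [ 0.46395253  3.35018277 -0.76428162] 0.009748242309852911
```

View pics/a15.png

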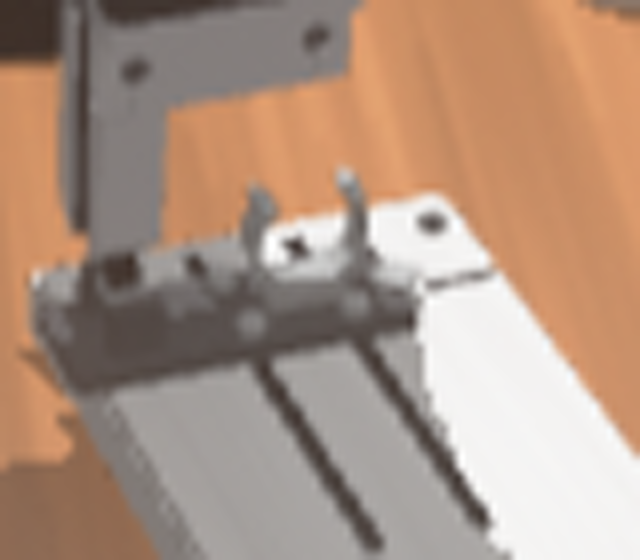

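View pics/b15.png

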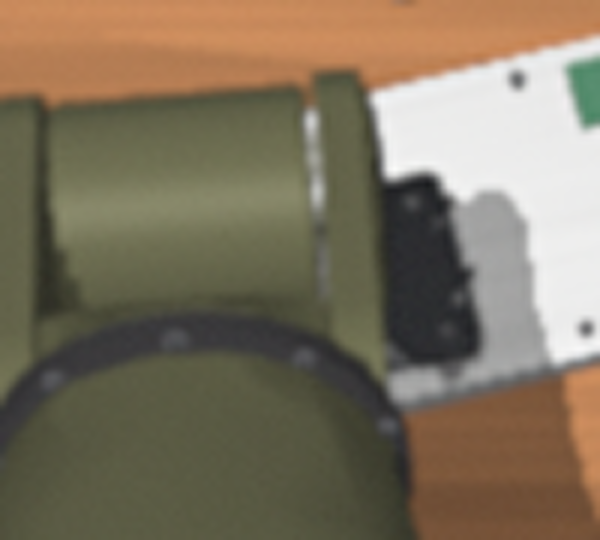

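Run:
```python
import cv2,numpy as np
a=cv2.imread("pics/side11.png"); b=cv2.imread("pics/side15.png")
A=cv2.resize(a[240:265,370:395],None,fx=16,fy=16,interpolation=cv2.INTER_CUBIC)
B=cv2.resize(b[225:250,365:390],None,fx=16,fy=16,interpolation=cv2.INTER_CUBIC)
cv2.imwrite("pics/a16.png",np.hstack([A[:,:400],B]))
```

```text
(no output)
```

View pics/a16.png

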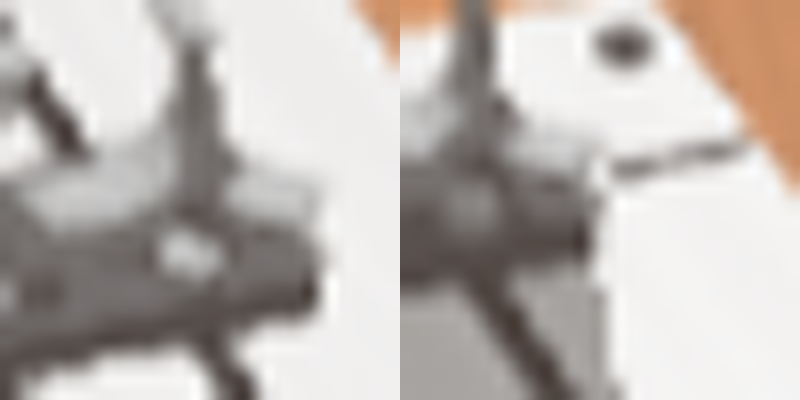

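Run:
```python
from h import *
A=lambda p:(370+p[0]/16-.47,240+p[1]/16-.47); B=lambda p:(365+(p[0]-400)/16-.47,225+p[1]/16-.47)
for z,pa,pb in((.028,(316,308),(590,255)),(.036,(320,265),(592,212)),(.033,(320,190),(594,148))):
    a,b=deck(onz("side",A(pa),z)),deck(onz("side",B(pb),z)); print(z,a.round(4),b.round(4),(b-a)[1].round(4))
print("mark near in B",deck(onz("side",B((612,172)),.028)))
```

```text
0.028 [0.0301 0.0148 0.028 ] [0.0299 0.0871 0.028 ] 0.0723
0.036 [0.0297 0.0143 0.036 ] [0.0295 0.0868 0.036 ] 0.0725
0.033 [0.0386 0.0334 0.033 ] [0.0379 0.1052 0.033 ] 0.0718
mark near in B [0.04108089 0.10517468 0.028     ]
```

Call:
play_rows --series '[[[0,0,0],[0,0,0]],[[-0.04,0.15,0],[0,0,0]],[[-0.04,0.15,0],[0,0,0]],[[-0.04,0.15,0],[0,0,0]],[[-0.04,0.15,0],[0,0,0]],[[-0.04,0.15,0],[0,0,0]],[[-0.04,0.15,0],[0,0,0]],[[-0.04,0.15,0],[0,0,0]]]'

```text
clock: 19.77
eef_pos: [0.5113, 0.084, 0.0481]
eef_rot: [[-0.968, -0.25, 0.004], [-0.25, 0.968, 0.005], [-0.005, 0.003, -1.0]]
wrist_force: [2.2, -3.9, -1.0]
grip_width: 0.0097
```

Call:
play_rows --series '[[[0,0,0],[0,0,0]],[[0,0,0],[0,0,0]],[[0,0,0],[0,0,0]],[[0,0,0],[0,0,0]],[[0,0,0],[0,0,0]],[[0,0,1],[0,0,0]],[[0,0,3],[0,0,0]],[[0,0,6],[0,0,0]]]' --claw 4

```text
clock: 20.43
eef_pos: [0.5101, 0.084, 0.1077]
eef_rot: [[-0.968, -0.25, 0.0], [-0.25, 0.968, 0.004], [-0.001, 0.004, -1.0]]
wrist_force: [0.1, -0.3, 0.3]
grip_width: 0.0402
```

Call:
play_rows --series '[[[0,3,1],[0,0,0]],[[0,6.5,2],[0,0,0]],[[-1,10,2],[0,0,0]],[[-2,13.5,2],[0,0,0]],[[-3,17,2],[0,0,0]],[[-4,20,2],[0,0,0]],[[-4,22,2],[0,0,0]],[[-4,22,2],[0,0,0]]]'

```text
clock: 21.1
eef_pos: [0.4692, 0.3072, 0.1285]
eef_rot: [[-0.967, -0.253, 0.001], [-0.253, 0.967, 0.005], [-0.002, 0.005, -1.0]]
wrist_force: [0.1, -0.3, -0.3]
grip_width: 0.04
```

Run:
```python
from bench import ctrl, imaging
from h import *
s=ctrl.sense(); print(s["clock"],s["eef_pos"],deck(s["eef_pos"]),s["wrist_force"],s["grip_width"])
a=imaging.grab_frame("side")[:,:,::-1]; b=imaging.grab_frame("top")[:,:,::-1]; cv2.imwrite("pics/side17.png",a);cv2.imwrite("pics/top17.png",b)
cv2.imwrite("pics/a17.png",np.hstack([cv2.resize(a[215:265,325:395],None,fx=8,fy=8,interpolation=cv2.INTER_CUBIC)]))
cv2.imwrite("pics/b17.png",cv2.resize(b[180:255,240:320],None,fx=8,fy=8,interpolation=cv2.INTER_CUBIC))
```

```text
21.1 [0.46920768 0.30717827 0.12850797] [-0.04671324  0.33236412  0.12850797] [ 0.11522691 -0.25361123 -0.26687798] 0.04004901784005228
```

View pics/a17.png

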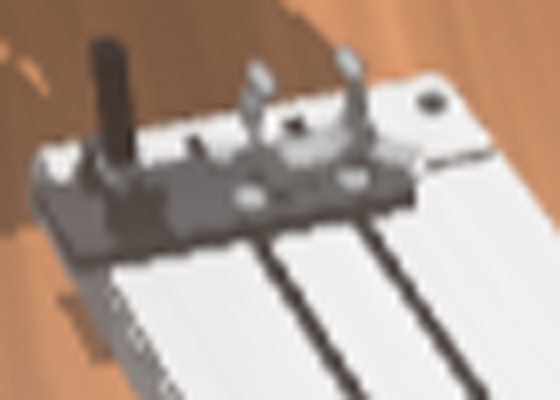

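View pics/b17.png

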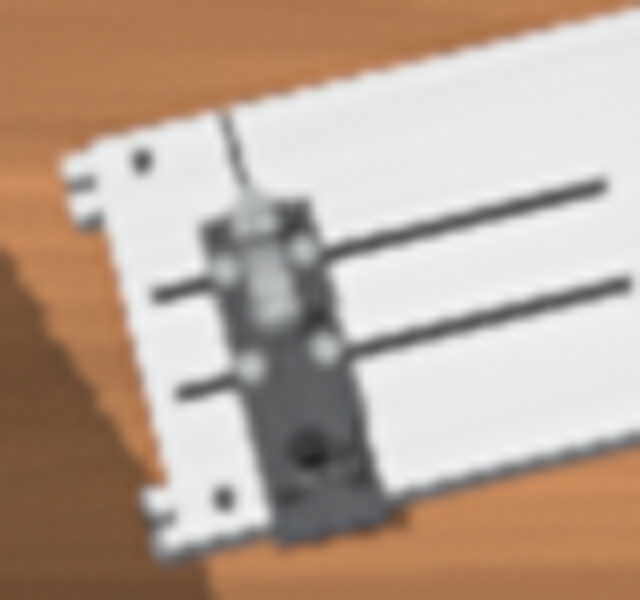

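Run:
```python
from h import *
T=lambda p:(240+p[0]/8-.44,180+p[1]/8-.44); S=lambda p:(325+p[0]/8-.44,215+p[1]/8-.44)
for nm,p,z in(("f+",(200,228),.036),("f-",(308,200),.036),("near-",(392,512),.028),("near+",(280,545),.028),("m1",(224,112),.028),("m2",(245,187),.028),("levertop",(312,448),.093),("tip",(253,188),.033)):
    print(nm,deck(onz("top",T(p),z)).round(4))
for nm,p,z in(("bolts+",(255,270),0),): pass
for nm,p,z in(("foot far-",(414,205),.028),("mk near",(428,165),.028),("mk far",(495,153),.028),("levertop",(106,42),.093),("tip",(420,152),.033),("foot near-",(80,265),.028)): print("side",nm,deck(onz("side",S(p),z)).round(4))
```

```text
f+ [0.0263 0.1229 0.036 ]
f- [0.0267 0.0888 0.036 ]
near- [-0.0728  0.0875  0.028 ]
near+ [-0.0742  0.1227  0.028 ]
m1 [0.0632 0.1072 0.028 ]
m2 [0.038  0.1066 0.028 ]
levertop [-0.0628  0.1058  0.093 ]
tip [0.0356 0.1043 0.033 ]
side foot far- [0.0301 0.0882 0.028 ]
side mk near [0.0419 0.1053 0.028 ]
side mk far [0.0632 0.1048 0.028 ]
side levertop [-0.0605  0.105   0.093 ]
side tip [0.0391 0.1058 0.033 ]
side foot near- [-0.0719  0.0909  0.028 ]
```

Pictures: the foot's centre line continues the scribed line. The top view gives −1.4 mm and the side view +1 mm, both within tolerance. The lever is still upright, so I go back to the same pose to fold it.

Call:
play_rows --series '[[[0.7,-3.6,0],[0,0,0]],[[1.4,-7.2,0],[0,0,0]],[[2.1,-10.8,0],[0,0,0]],[[2.8,-14.4,0],[0,0,0]],[[3.5,-18,0],[0,0,0]],[[4,-21,0],[0,0,0]],[[4.2,-22.3,0],[0,0,-0.004]],[[4.2,-22.3,0],[0,0,-0.004]]]'

```text
clock: 21.87
eef_pos: [0.5121, 0.0774, 0.1285]
eef_rot: [[-0.97, -0.243, 0.001], [-0.243, 0.97, 0.004], [-0.002, 0.004, -1.0]]
wrist_force: [-0.5, 1.0, 0.4]
grip_width: 0.04
```

Call:
play_rows --series '[[[0,0,0],[0,0,0]],[[0,0,-1],[0,0,0]],[[0,0,-2],[0,0,0]],[[0,0,-2],[0,0,0]],[[0,0,-2],[0,0,0]],[[0,0,-2],[0,0,0]],[[0,0,-2],[0,0,0]],[[0,0,-2],[0,0,0]]]'

```text
clock: 22.53
eef_pos: [0.5122, 0.0777, 0.1088]
eef_rot: [[-0.97, -0.243, 0.001], [-0.243, 0.97, 0.004], [-0.002, 0.004, -1.0]]
wrist_force: [-0.1, -0.1, 0.2]
grip_width: 0.0399
```

Run:
```python
from bench import ctrl
from h import *
s=ctrl.sense(); R=s["eef_rot"]; print(s["eef_pos"],"to go",((np.array([.5113,.084,.0481])-s["eef_pos"])*100).round(2),np.arctan2(R[1,1],R[0,1]))
```

```text
[0.5121998  0.0776809  0.10878141] to go [-0.09  0.63 -6.07] 1.8163381199949276
```

Call:
play_rows --series '[[[-0.09,0.63,0],[0,0,0]],[[-0.09,0.63,0],[0,0,0]],[[-0.09,0.63,-1],[0,0,0]],[[-0.09,0.63,-2.5],[0,0,0]],[[-0.09,0.63,-4],[0,0,0]],[[-0.09,0.63,-5.3],[0,0,0]],[[-0.09,0.63,-6],[0,0,0]],[[-0.09,0.63,-6],[0,0,0]]]'

```text
clock: 23.2
eef_pos: [0.5104, 0.0839, 0.047]
eef_rot: [[-0.97, -0.243, -0.002], [-0.243, 0.97, 0.004], [0.001, 0.004, -1.0]]
wrist_force: [-0.1, 0.3, -0.0]
grip_width: 0.04
```

Call:
play_rows --series '[[[0,0,0],[0,0,0]],[[0,0,0],[0,0,0]],[[0,0,0],[0,0,0]],[[0,0,0],[0,0,0]],[[0,0,0],[0,0,0]],[[0,0,0],[0,0,0]],[[0,0,0],[0,0,0]],[[0,0,0],[0,0,0]]]'

```text
clock: 23.87
eef_pos: [0.5104, 0.0839, 0.0471]
eef_rot: [[-0.97, -0.243, -0.001], [-0.243, 0.97, 0.004], [0.001, 0.004, -1.0]]
wrist_force: [0.6, -0.4, 0.3]
grip_width: 0.0401
```

Run:
```python
from bench import ctrl
from h import *
s=ctrl.sense(); R=s["eef_rot"]; print(s["clock"],s["eef_pos"],"to go",((np.array([.5113,.084,.0481])-s["eef_pos"])*100).round(2),np.arctan2(R[1,1],R[0,1]))
```

```text
23.8667 [0.51042599 0.08389487 0.04708827] to go [0.09 0.01 0.1 ] 1.8163789974899192
```

Call:
play_rows --series '[[[0,0,0],[0,0,0]],[[0,0,0],[0,0,0]],[[0,0,0],[0,0,0]],[[0,0,0],[0,0,0]],[[0,0,0],[0,0,0]],[[0,0,0],[0,0,0]],[[0,0,0],[0,0,0]],[[0,0,0],[0,0,0]]]' --claw 0.4 --newtons 8

```text
clock: 24.53
eef_pos: [0.5104, 0.0838, 0.0471]
eef_rot: [[-0.97, -0.243, -0.001], [-0.243, 0.97, 0.004], [0.001, 0.004, -1.0]]
wrist_force: [0.5, -1.8, 0.0]
grip_width: 0.0096
```

Run:
```python
import numpy as np
r=3.2
for t in np.linspace(.1,1.5,15):
    s=r*np.sin(t); print(round(t,2),(-.969*s).round(2),(-.246*s).round(2),(-r*(1-np.cos(t))).round(2))
```

```text
0.1 -0.31 -0.08 -0.02
0.2 -0.62 -0.16 -0.06
0.3 -0.92 -0.23 -0.14
0.4 -1.21 -0.31 -0.25
0.5 -1.49 -0.38 -0.39
0.6 -1.75 -0.44 -0.56
0.7 -2.0 -0.51 -0.75
0.8 -2.22 -0.56 -0.97
0.9 -2.43 -0.62 -1.21
1.0 -2.61 -0.66 -1.47
1.1 -2.76 -0.7 -1.75
1.2 -2.89 -0.73 -2.04
1.3 -2.99 -0.76 -2.34
1.4 -3.06 -0.78 -2.66
1.5 -3.09 -0.79 -2.97
```

Call:
play_rows --series '[[[-0.31,-0.08,-0.02],[0,0,0]],[[-0.62,-0.16,-0.06],[0,0,0]],[[-0.92,-0.23,-0.14],[0,0,0]],[[-1.21,-0.31,-0.25],[0,0,0]],[[-1.49,-0.38,-0.39],[0,0,0]],[[-1.75,-0.44,-0.56],[0,0,0]],[[-2,-0.51,-0.75],[0,0,0]],[[-2.22,-0.56,-0.97],[0,0,0]]]'

```text
clock: 25.2
eef_pos: [0.4878, 0.0781, 0.0373]
eef_rot: [[-0.97, -0.243, -0.002], [-0.243, 0.97, 0.003], [0.001, 0.004, -1.0]]
wrist_force: [-1.7, -0.5, 5.7]
grip_width: 0.0101
```

Run:
```python
from bench import ctrl, imaging
from h import *
s=ctrl.sense(); print(s["clock"],s["eef_pos"],((s["eef_pos"]-[.5104,.0838,.0471])*100).round(2),s["wrist_force"],s["grip_width"])
a=imaging.grab_frame("side")[:,:,::-1]
cv2.imwrite("pics/a18.png",np.hstack([cv2.resize(a[200:265,315:395],None,fx=8,fy=8,interpolation=cv2.INTER_CUBIC)]))
```

```text
25.2 [0.4877601  0.07810276 0.03734532] [-2.26 -0.57 -0.98] [-1.65634384 -0.54934152  5.65273243] 0.010113652379225067
```

View pics/a18.png

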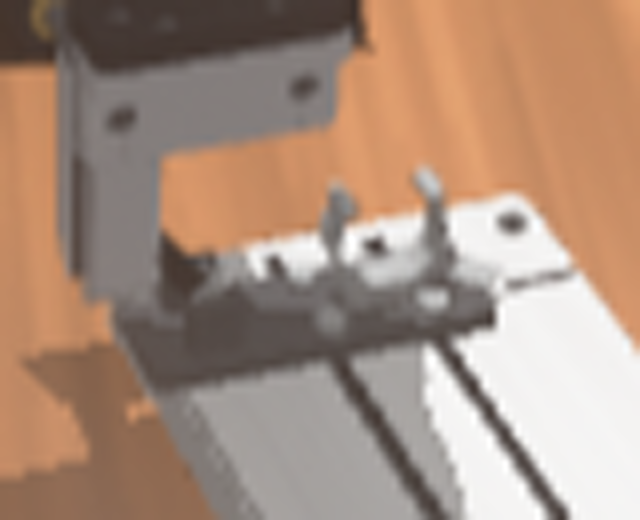

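Call:
play_rows --series '[[[-0.21,-0.06,-0.24],[0,0,0]],[[-0.39,-0.1,-0.5],[0,0,0]],[[-0.54,-0.14,-0.78],[0,0,0]],[[-0.67,-0.17,-1.07],[0,0,0]],[[-0.77,-0.2,-1.37],[0,0,0]],[[-0.84,-0.22,-1.69],[0,0,0]],[[-0.87,-0.23,-2],[0,0,0]],[[-0.87,-0.23,-2.1],[0,0,0]]]'

```text
clock: 25.92
eef_pos: [0.4776, 0.0756, 0.015]
eef_rot: [[-0.97, -0.243, -0.005], [-0.243, 0.97, 0.003], [0.004, 0.004, -1.0]]
wrist_force: [-6.4, -1.2, 4.5]
grip_width: 0.0096
```

Run:
```python
from bench import ctrl, imaging
from h import *
s=ctrl.sense(); print(s["clock"],s["eef_pos"],((s["eef_pos"]-[.5104,.0838,.0471])*100).round(2),s["wrist_force"],s["grip_width"])
a=imaging.grab_frame("side")[:,:,::-1]
cv2.imwrite("pics/a19.png",np.hstack([cv2.resize(a[200:265,315:395],None,fx=8,fy=8,interpolation=cv2.INTER_CUBIC)]))
```

```text
25.9167 [0.477564   0.07556239 0.01495115] [-3.28 -0.82 -3.21] [-6.38351251 -1.24378824  4.5324315 ] 0.00959849111181822
```

View pics/a19.png

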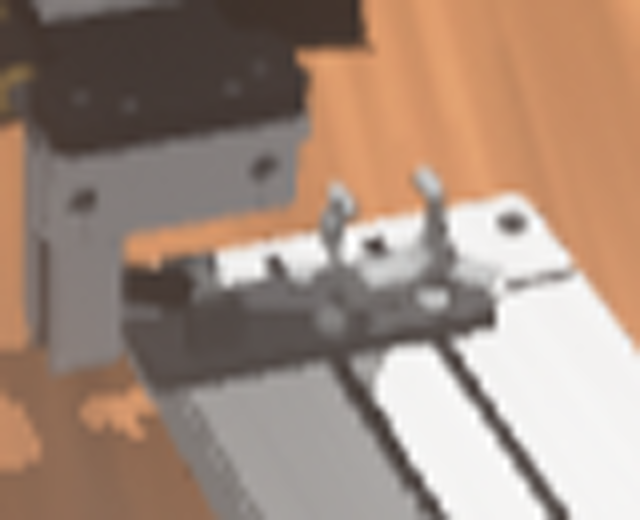

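The lever lies flat (px crop (125–190, 285)) and the bracket has not moved. I release, rise and check.

Call:
play_rows --series '[[[0,0,0],[0,0,0]],[[0,0,0],[0,0,0]],[[0,0,0],[0,0,0]],[[0,0,0],[0,0,0]],[[0,0,0],[0,0,0]],[[0,0,0],[0,0,0]],[[0,0,0],[0,0,0]],[[0,0,0],[0,0,0]]]' --claw 4

```text
clock: 26.63
eef_pos: [0.4776, 0.0756, 0.0149]
eef_rot: [[-0.97, -0.243, -0.005], [-0.243, 0.97, 0.003], [0.004, 0.004, -1.0]]
wrist_force: [-0.2, 0.3, 0.1]
grip_width: 0.0401
```

Call:
play_rows --series '[[[0,0,1.5],[0,0,0]],[[0,0,4],[0,0,0]],[[0,0,7],[0,0,0]],[[0,0,10],[0,0,0]],[[0,0,13],[0,0,0]],[[0,3,14],[0,0,0]],[[0,6,14],[0,0,0]],[[0,9,14],[0,0,0]]]'

```text
clock: 27.3
eef_pos: [0.4779, 0.1666, 0.1561]
eef_rot: [[-0.97, -0.242, -0.003], [-0.242, 0.97, 0.004], [0.002, 0.004, -1.0]]
wrist_force: [0.2, 0.2, -0.9]
grip_width: 0.0399
```

Call:
play_rows --series '[[[0,3,0],[0,0,0]],[[-1,6,0],[0,0,0]],[[-2,9,0],[0,0,0]],[[-3,11,0],[0,0,0]],[[-3,12,0],[0,0,0]],[[-3,12,0],[0,0,0]],[[-3,12,0],[0,0,0]],[[-3,12,0],[0,0,0]]]'

```text
clock: 27.97
eef_pos: [0.4484, 0.2856, 0.156]
eef_rot: [[-0.971, -0.241, -0.003], [-0.241, 0.97, 0.003], [0.002, 0.004, -1.0]]
wrist_force: [0.1, -0.0, 0.0]
grip_width: 0.0402
```

Run:
```python
from bench import ctrl, imaging
from h import *
s=ctrl.sense(); print(s["clock"],s["eef_pos"],s["wrist_force"],s["grip_width"])
a=imaging.grab_frame("side")[:,:,::-1]; b=imaging.grab_frame("top")[:,:,::-1]; cv2.imwrite("pics/side20.png",a);cv2.imwrite("pics/top20.png",b)
cv2.imwrite("pics/a20.png",np.hstack([cv2.resize(a[205:270,325:395],None,fx=8,fy=8,interpolation=cv2.INTER_CUBIC)]))
cv2.imwrite("pics/b20.png",cv2.resize(b[180:255,240:320],None,fx=8,fy=8,interpolation=cv2.INTER_CUBIC))
```

```text
27.9667 [0.44836946 0.28559031 0.15601333] [ 0.13232635 -0.02753819  0.0406712 ] 0.04024989556451956
```

View pics/a20.png

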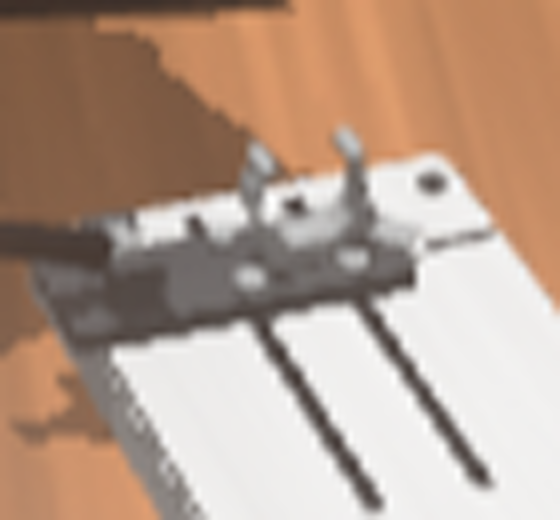

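View pics/b20.png

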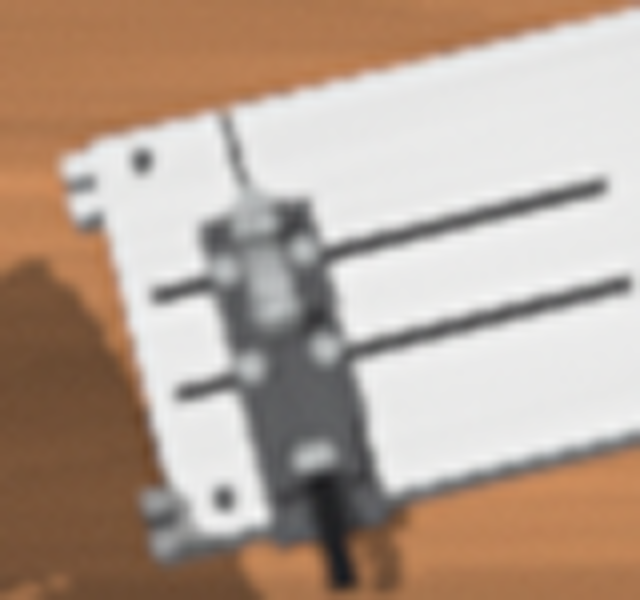

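View pics/side20.png

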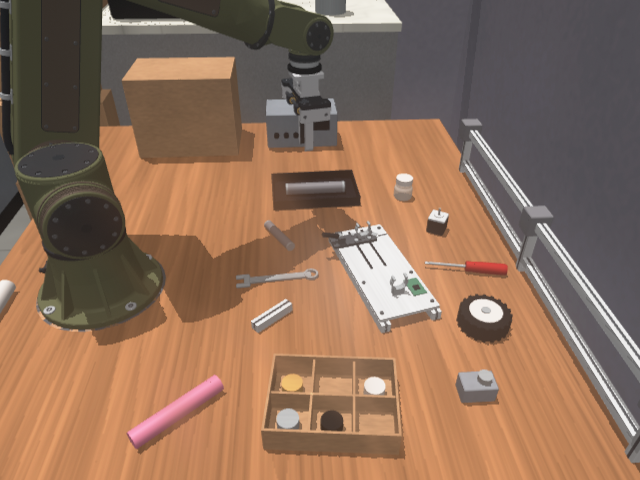

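Lever folded, pointer on the line in the top view. One check of the lever's angle from two views.

Run:
```python
import cv2,numpy as np
a=cv2.imread("pics/side20.png"); b=cv2.imread("pics/top20.png")
cv2.imwrite("pics/a21.png",np.hstack([cv2.resize(a[222:252,312:347],None,fx=11,fy=11,interpolation=cv2.INTER_CUBIC),cv2.resize(b[230:260,265:300],None,fx=11,fy=11,interpolation=cv2.INTER_CUBIC)]))
```

```text
(no output)
```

View pics/a21.png

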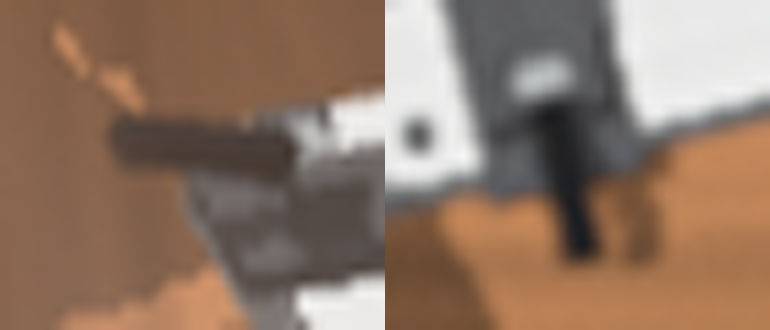

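Run:
```python
from h import *
S=lambda p:(312+p[0]/11-.45,222+p[1]/11-.45); T=lambda p:(265+(p[0]-385)/11-.45,230+p[1]/11-.45)
for nm,a,b in(("end",(118,138),(580,255)),("hinge end",(285,155),(550,105))):
    P,e=tri(S(a),T(b)); print(nm,deck(P).round(4),round(e,4))
# expected side projections of lever centre line for some angles
for th in(1.1,1.25,1.4,1.5):
    P=undeck((-.055-.045*np.sin(th),.1055,.048+.045*np.cos(th))); print(th,((proj("side",P)-[312,222]+.45)*11).round(),((proj("top",P)-[265,230]+.45)*11+[385,0]).round())
print("pivot",((proj("side",undeck((-.055,.1055,.048)))-[312,222]+.45)*11).round())
```

```text
end [-0.0967  0.1073  0.0601] 0.0013
hinge end [-0.0607  0.1058  0.0489] 0.0012
1.1 [125. 109.] [584. 235.]
1.25 [113. 136.] [589. 252.]
1.4 [105. 164.] [592. 265.]
1.5 [103. 182.] [594. 272.]
pivot [308. 155.]
```

The check disagrees with my first impression: the lever's end still stands at z≈60 mm, about 1.25 rad, which is marginal. I press it further down with closed fingers.

Call:
play_rows --series '[[[0.5,-3.5,0],[0,0,0]],[[1,-7,0],[0,0,0]],[[1.5,-10.5,0],[0,0,0]],[[2,-14,0],[0,0,0]],[[2.5,-17.5,-1],[0,0,0]],[[2.9,-20,-3],[0,0,0]],[[3.1,-20.95,-5],[0,0,0]],[[3.1,-20.95,-6],[0,0,0]]]' --claw 0

```text
clock: 28.73
eef_pos: [0.4789, 0.0734, 0.0943]
eef_rot: [[-0.972, -0.237, -0.005], [-0.237, 0.972, 0.003], [0.004, 0.004, -1.0]]
wrist_force: [-0.8, -0.0, 0.8]
grip_width: 0.0001
```

Call:
play_rows --series '[[[0,0,0],[0,0,0]],[[0,0,0],[0,0,0]],[[0,0,0],[0,0,0]],[[0,0,0],[0,0,0]],[[0,0,0],[0,0,0]],[[0,0,0],[0,0,0]],[[0,0,0],[0,0,0]],[[0,0,0],[0,0,0]]]'

```text
clock: 29.4
eef_pos: [0.479, 0.0735, 0.0945]
eef_rot: [[-0.971, -0.237, -0.005], [-0.237, 0.971, 0.003], [0.004, 0.004, -1.0]]
wrist_force: [-0.7, -0.7, -0.5]
grip_width: 0.0008
```

Run:
```python
from bench import ctrl, imaging
from h import *
s=ctrl.sense(); print(s["clock"],s["eef_pos"],deck(s["eef_pos"]),s["wrist_force"],s["grip_width"])
a=imaging.grab_frame("side")[:,:,::-1]
cv2.imwrite("pics/a22.png",np.hstack([cv2.resize(a[200:265,305:395],None,fx=8,fy=8,interpolation=cv2.INTER_CUBIC)]))
```

```text
29.4 [0.47895785 0.07353918 0.09448339] [-0.09470329  0.10349899  0.09448339] [-0.71596293 -0.71420531 -0.4947615 ] 0.0007930396386741788
```

View pics/a22.png

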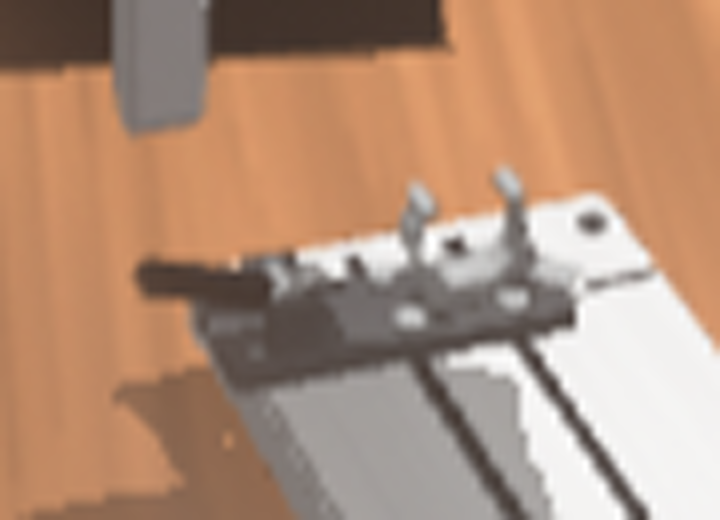

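Call:
play_rows --series '[[[0,0.25,-1],[0,0,0]],[[0,0.25,-2.2],[0,0,0]],[[0,0.25,-3.4],[0,0,0]],[[0,0.25,-4.2],[0,0,0]],[[0,0.25,-4.6],[0,0,0]],[[0,0.25,-4.9],[0,0,0]],[[0,0.25,-5.1],[0,0,0]],[[0,0.25,-5.3],[0,0,0]]]'

```text
clock: 30.12
eef_pos: [0.4791, 0.076, 0.0416]
eef_rot: [[-0.971, -0.237, -0.004], [-0.237, 0.971, 0.003], [0.003, 0.004, -1.0]]
wrist_force: [-0.7, -1.5, 2.2]
grip_width: 0.0004
```

Call:
play_rows --series '[[[0,0,-0.1],[0,0,0]],[[0,0,-0.2],[0,0,0]],[[0,0,-0.3],[0,0,0]],[[0,0,-0.4],[0,0,0]],[[0,0,-0.5],[0,0,0]],[[0,0,-0.5],[0,0,0]],[[0,0,-0.5],[0,0,0]],[[0,0,-0.5],[0,0,0]]]'

```text
clock: 30.78
eef_pos: [0.4792, 0.076, 0.0366]
eef_rot: [[-0.972, -0.237, -0.004], [-0.237, 0.972, 0.003], [0.003, 0.004, -1.0]]
wrist_force: [-0.6, -0.4, 0.6]
grip_width: 0.0005
```

Run:
```python
from bench import ctrl, imaging
from h import *
s=ctrl.sense(); print(s["clock"],s["eef_pos"],deck(s["eef_pos"]),s["wrist_force"],s["grip_width"])
a=imaging.grab_frame("side")[:,:,::-1]
cv2.imwrite("pics/a23.png",np.hstack([cv2.resize(a[200:265,305:395],None,fx=8,fy=8,interpolation=cv2.INTER_CUBIC)]))
```

```text
30.7833 [0.4792098  0.07602761 0.0366045 ] [-0.09384729  0.10584911  0.0366045 ] [-0.63486332 -0.40775687  0.63176658] 0.0004636759610835958
```

View pics/a23.png

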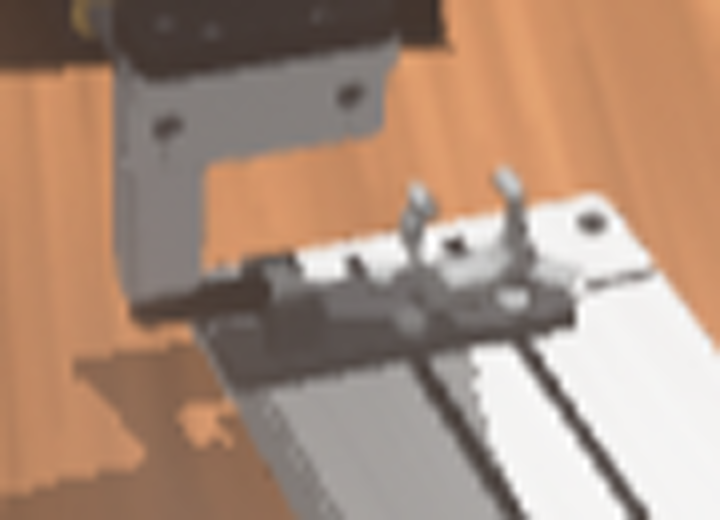

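Call:
play_rows --series '[[[0,0,-0.05],[0,0,0]],[[0,0,-0.1],[0,0,0]],[[0,0,-0.1],[0,0,0]],[[0,0,1],[0,0,0]],[[0,0,3],[0,0,0]],[[0,0,6],[0,0,0]],[[0,0,9],[0,0,0]],[[0,0,12],[0,0,0]]]'

```text
clock: 31.5
eef_pos: [0.479, 0.076, 0.1588]
eef_rot: [[-0.971, -0.237, -0.004], [-0.237, 0.971, 0.003], [0.003, 0.004, -1.0]]
wrist_force: [0.5, 0.9, 0.7]
grip_width: 0.0005
```

Call:
play_rows --series '[[[0,3,0],[0,0,0]],[[-1,6,0],[0,0,0]],[[-2,9,0],[0,0,0]],[[-3,12,0],[0,0,0]],[[-3,15,0],[0,0,0]],[[-3,18,0],[0,0,0]],[[-3,20,0],[0,0,0]],[[-3,20,0],[0,0,0]]]'

```text
clock: 32.17
eef_pos: [0.4485, 0.279, 0.1596]
eef_rot: [[-0.971, -0.24, -0.003], [-0.24, 0.971, 0.004], [0.002, 0.005, -1.0]]
wrist_force: [0.0, -0.8, -0.8]
grip_width: 0.0007
```

Run:
```python
from bench import ctrl, imaging
from h import *
s=ctrl.sense(); print(s["clock"],s["eef_pos"],s["wrist_force"],s["grip_width"])
a=imaging.grab_frame("side")[:,:,::-1]; b=imaging.grab_frame("top")[:,:,::-1]; cv2.imwrite("pics/side24.png",a);cv2.imwrite("pics/top24.png",b)
cv2.imwrite("pics/a24.png",np.hstack([cv2.resize(a[222:252,312:347],None,fx=11,fy=11,interpolation=cv2.INTER_CUBIC),cv2.resize(b[230:260,265:300],None,fx=11,fy=11,interpolation=cv2.INTER_CUBIC)]))
cv2.imwrite("pics/b24.png",np.hstack([cv2.resize(b[180:255,240:320],None,fx=6,fy=6,interpolation=cv2.INTER_CUBIC),cv2.resize(a[165:240,275:325+30],None,fx=4,fy=6,interpolation=cv2.INTER_CUBIC)]))
```

```text
32.1667 [0.44854967 0.27898229 0.15956178] [ 0.03089306 -0.84312151 -0.84355029] 0.0006857915454164445
```

View pics/a24.png

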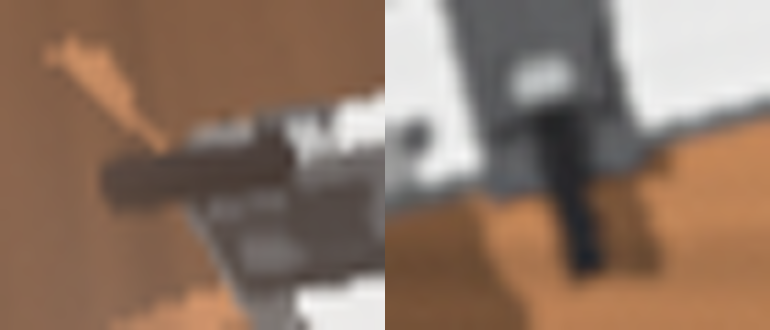

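View pics/b24.png

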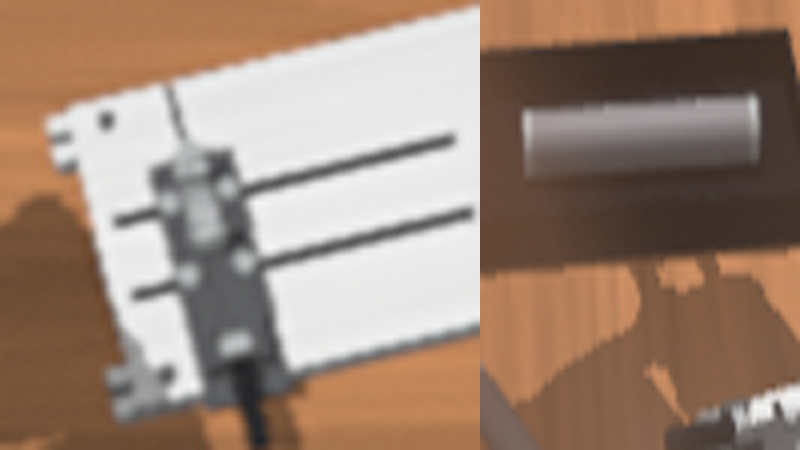

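The lever end is now at side crop (105,185) and top (590,272), which matches 1.5 rad (predicted (103,182) and (594,272)). The foot corners are unchanged and the pointer is on the line. The cell is still in the tray. Handing in.

Run:
```python
from bench import ctrl
print(ctrl.close_job()); print(ctrl.sense()["clock"])
```

```text
the job is handed in; nothing more can be done
None
the job is handed in; nothing more can be done
```

I finished all three parts and handed the job in at about 32 s of the 61 s. No verdict came back, so what follows rests on my own last pictures.

**What I did:**
- **Battery:** I pulled the large grey battery straight up out of both clips. I then turned it along the tray's long side, set it on the tray floor and let go.
- **Bracket:** I slid it about 73 mm by its lever until the pointer stood at the scribed line.
- **Lever:** I folded it only after checking the pointer.

**Last checks:**
- **Battery:** it lies flat in the tray and the gripper is well clear of it.
- **Pointer:** the top view puts the bracket's centre 1.4 mm short of the line and the side view about 1 mm past it. The two views disagree, but both are within 4 mm. I measured this before folding, and the bracket looked unmoved afterwards.
- **Lever:** its end matches 1.5 rad in both views.
- **Other things:** they looked unmoved in a side view taken just before the last press on the lever. I compared them by eye only.

**What went wrong on the way:**
- **First grasp:** it closed too high on the battery, because the fingertips stood about 22–27 mm higher than the tool description gives. I corrected this from the camera.
- **First fold:** it left the lever at about 1.25 rad, right at the limit, so I pressed it down with the fingers closed.
- **Setting down:** the push against the tray floor peaked at about 15 N for a moment before I released.

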